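Roll two sample vials onto the inspection line

TASK

Two brown sample vials, a larger and a smaller one, lie on the flat inspection pad to one side or other of its dark line. With the gripper's fingertips gently roll each of them sideways over the mat, by its top, until it rests centred over the line and along it, ready for the photograph. Roll them, do not slide or lift them, and leave the standing jar and everything else on the bench where it is.

Things in the scene. Friction and masses are not known exactly. Their poses are not given: they have to be found in the camera images.
- line_mid (a point): Middle of the dark line, on top of the fixed inspection pad (white board 260 x 380 mm with a grey mat, mat top 8 mm above the bench), turned up to 15 degrees. y runs along the line (4 mm wide, 350 mm long), x is horizontal and square to it, z up. Aluminium lips stand 3 mm above the mat along the two 380 mm sides, inner faces 122 mm from the line.
- large_vial: Larger sample vial: brown glass, white cap, a plain closed cylinder 28 mm in diameter (cap too), 60 mm long, about 36 g, lying roughly along the line, 43 to 67 mm to one side. Origin: on its axis at mid-length, 14 mm above the mat. y runs along the cylinder; x and z turn as it rolls (z up at the start). A tip pressed on its top rolls it by half the tip's travel; the mat stops it within a few mm.
- small_vial: Smaller sample vial: brown glass, white cap, a plain closed cylinder 22 mm in diameter (cap too), 50 mm long, about 20 g, lying roughly along the line, 43 to 67 mm to one side. Origin: on its axis at mid-length, 11 mm above the mat. y runs along the cylinder; x and z turn as it rolls (z up at the start). A tip pressed on its top rolls it by half the tip's travel; the mat stops it within a few mm.
- jar: Small brown glass jar with a white lid standing on the pad, 34 mm in diameter, 46 mm high; leave alone. Vials and jar occupy, in any order, three places about 100 mm apart along the line: the outer two on the robot's side of the line, the middle one beyond it. Origin: centre of its underside, z up.
- beaker: Glass beaker, 64 mm in diameter, 85 mm high, on the bench to the left of the pad; leave alone. Origin: centre of its underside.
- flask: Conical glass flask, 68 mm in diameter, 88 mm high, on the bench to the left of the pad; leave alone. Origin: centre of its underside.
- weight: Brass weight with a knob, 36 mm in diameter, 48 mm high, on the bench to the left of the pad; leave alone. Origin: centre of its underside.
- spatula: Slim steel lab spatula, 175 mm long, 4 mm thick, lying flat on the bench to the right of the pad; leave alone. Origin: centre of its underside.
- stopper_box: Cardboard box, 70 by 100 by 30 mm, on the bench to the right of the pad; leave alone. Origin: centre of its underside.
- wash_bottle: White plastic bottle, 64 mm in diameter, 140 mm high, on the bench to the right of the pad; leave alone. Origin: centre of its underside.
There are look-alikes about, which are no part of the job. What is shaped like the small_vial but purple or turquoise is not meant.

How it is judged:
By the outcome, as a careful person would: the job done as asked, in the order asked, and still so for the second after the job is handed in, with the robot touching nothing.
It also fails if it takes over 72 s, if anything falls off the work surface, if the arm or the gripper's body presses on something with over 40 N, if the wrist force passes 120 N, or if a joint passes its speed limit or range.

ROBOT

A 6-joint arm with a two-finger parallel gripper is mounted at the origin on the work surface. World frame = base frame: x ahead of the robot, y to its left, z up, the work surface at z = 0. Lengths are in mm, angles in rad, forces in N, time in s.
With the tool pointing down it reaches from about 300 to 875 mm from the base axis. Payload 4.2 kg.
Tool frame: the origin (TCP) lies midway between the tips of the shut fingers; the grasp point (between the pads) lies 19 mm behind it (env.pinch_z is the distance from the TCP to the grasp point, in mm); z points along the fingers, y is the direction in which the jaws open and shut (so a half turn about z gives the same grasp; the last joint's range is limited). The gripper opens to 85 mm and grips with 20 to 120 N. Pads are 22 mm wide; open, the fingers measure 114 mm over their backs; the gripper's body (76 mm by 85 mm) begins 54 mm behind the grasp point. The pads swing forward as they close: fully open they stand 13 mm farther back than shut.
Start: joints at [-1.155, 0.32, 1.565, -0, 1.257, -0.02], TCP at [242.734, -521.272, 204.538] pointing down, gripper open.
Joint ranges: [-3.11, 3.11], [-0.84, 2.01], [0.21, 2.61], [-1.34, 4.49], [0.05, 2.63], [-2.56, 2.56]. Speed limits (rad/s): [2.57, 2.57, 3.14, 3.14, 3.14, 3.14].

INTERFACE

Orientations are given as a 3x3 rotation matrix whose columns are the frame's x, y, z axes.
In Python, from rig import env, optics, spotter gives the robot as it stands.
- The arm moves only by the tool servo_tool, never from a script. Its argument "motion" is a list of rows, each an object with "delta_pos": the shift along the tool's x, y, z in m, a list of three; "turn": the turn, a rotation vector about the tool's x, y, z in rad, a list of three. A call has 1 to 8 rows; each row shifts and turns the commanded pose from where the row before left it, along the tool's axes as they then stand; what a row does not reach is not made up. A row lasts 1/12 s, in which the tool goes at most 41.7 mm and 7.16 degrees, less where a joint would pass 70% of its speed; a pose out of reach is approached as far as the arm can. A call is refused whole if a number of a shift passes 0.0417 or a number of a turn 0.125, either way. A call with a gripper value outside its range is refused whole. "fingers" is the opening, from 0 (shut) to 1 (fully open), set as the call begins (left out, the last holds). The fingers move at their own pace and stop on an object; "force" is the grip in N (left out, the last holds). Time passes only in rows, so rows that do not move let the fingers close. It gives the time, the measured TCP pose, the force and the opening at its end, in the units of the state.
- env.state(): the state, without advancing time (a new reading comes with each control period).
- optics.snapshot(name): name is "side" or "top"; returns (picture, depth): 384x512x3 uint8, red, green, blue; 384x512 float32, mm along the optical axis (not along the pixel's ray), 0 where there is no reading.
- optics.camera_model(name): a dict with "K" (3x3 intrinsics, pixels), "rvec" (rotation vector, rad) and "tvec" (3), from world to camera coordinates, as OpenCV has them. Camera axes: x right, y down, z forward; pixel columns grow to the right and rows downward; lengths in mm; the calibration is good to about 2 mm. A picture is of the moment at which its call begins. camera_model takes no time and is no camera call.
- env.sign_off(): hands the job in, once; it reports no verdict.
Trained networks look in the newest picture that a camera, given by its name, has taken for a name from the list of things; names that differ only in an ending like _2 or _b are one class to them, and where a whole thing is asked for, a point or a joint stands for the part that bears it (a point fixed in the world has none). Each returns a list of dicts, best first, with "score" (0 to 1); they miss things now and then, are a little off and sometimes report something else, mostly with a low value. They report only what shows in the picture. A call takes as long as a camera call. They do not tell look-alikes from the thing itself.
- spotter.recognise(label, camera): "location" ([x, y, z] in mm, in world coordinates, good to about 4 mm: the middle of the surface that is visible of it).
- spotter.place_of(label, camera): "location" ([x, y, z] in mm, in world coordinates, good to about 4 mm: a listed point, or the origin of a listed thing).
The state is a dict: "time": time; "qpos": joint angles; "qd": joint speeds; "effort": joint torques, N m; "tcp_pos": TCP position; "orientation": TCP orientation; "contact_force": force on the tool from outside, world axes, zero at the start; "moment": the same for the moment, N m; "finger_gap": finger opening in mm.
Only numpy, scipy, OpenCV 4.12 (cv2) and the standard library are available. Lean on these libraries where they do the work, as an engineer would, in place of code of your own. Each camera call takes 0.05 s, during which the arm holds its last target.

## Working session

There is one attempt and no reset: what is moved stays moved. The work goes in short steps, Python scripts to look and compute and a tool call to move; the robot and the scene stay as the last step left them, time stands still between calls to the robot, and variables do not carry over. Pictures are saved under pics/ and viewed, and the job is handed in when it is done.

Besides the shell and the picture viewer there is one more tool, called after "Request:" by a JSON object that holds its "op" and its "data". servo_tool: Moves the arm, as the interface text tells. Its arguments: {"type":"object","properties":{"motion":{"type":"array"},"fingers":{"type":"number"},"force":{"type":"number"}},"required":["motion"]}

```bash
ls; mkdir -p pics; cat > h.py <<'E'
import numpy as np, cv2
from rig import env, optics, spotter
def cam(n):
    m=optics.camera_model(n); R=cv2.Rodrigues(np.array(m["rvec"],float))[0]
    return np.array(m["K"],float),R,np.array(m["tvec"],float).ravel()
def cloud(n,depth):
    K,R,t=cam(n); v,u=np.mgrid[:depth.shape[0],:depth.shape[1]]
    c=np.stack([(u-K[0,2])/K[0,0]*depth,(v-K[1,2])/K[1,1]*depth,depth],-1)
    w=(c-t)@R; w[depth<=0]=np.nan; return w
def proj(n,P):
    K,R,t=cam(n); c=np.atleast_2d(P)@R.T+t; p=c@K.T; return p[:,:2]/p[:,2:]
E
python3 - <<'E'
from h import *
s=env.state();print(s)
for n in("top","side"):
    p,d=optics.snapshot(n); cv2.imwrite(f"pics/{n}0.png",p[:,:,::-1]); np.save(f"{n}0.npy",d);np.save(f"{n}0p.npy",p)
    for l in("line_mid","large_vial","small_vial","jar"):
        for r in spotter.place_of(l,n)[:4]: print(n,l,round(r["score"],2),np.round(r["location"],1), proj(n,r["location"]).round())
E
```

```text
pics
{'time': 0.0, 'qpos': array([-1.15503859e+00,  3.20318816e-01,  1.56572218e+00,  4.84866632e-06,
        1.25737655e+00, -1.99873666e-02]), 'qd': array([ 0.00090928,  0.00116915,  0.00014306,  0.00129209,  0.00039674,
       -0.00026822]), 'effort': array([-1.12656064e-03, -4.15523815e+01, -2.34165555e+01, -4.08857750e-04,
        7.90124119e-03, -4.74863839e-06]), 'tcp_pos': array([ 242.49091676, -520.77342692,  203.65008599]), 'orientation': array([[ 9.06556443e-01,  4.22083971e-01, -7.32825397e-04],
       [ 4.22084605e-01, -9.06554903e-01,  1.67129706e-03],
       [ 4.10812442e-05, -1.82443944e-03, -9.99998335e-01]]), 'contact_force': array([-0.15782561,  0.22877485, -0.12183972]), 'moment': array([-0.00948291,  0.00559092, -0.02883117]), 'finger_gap': 85.45223471657698}
top line_mid 0.87 [574.5  60.    7.7] [[234. 166.]]
top large_vial 0.55 [507.  -31.2  20.2] [[268. 191.]]
top small_vial 0.61 [367.5 182.6  11.3] [[188. 243.]]
top small_vial 0.47 [535.4 162.8  19.6] [[196. 180.]]
top jar 0.53 [619.7  50.7  11.1] [[237. 150.]]
side line_mid 0.7 [489.7 416.5  -0.6] [[137. 338.]]
side line_mid 0.63 [573.8  56.5   7.7] [[224. 215.]]
side large_vial 0.64 [510.5 -35.3  20.4] [[264. 202.]]
side small_vial 0.76 [365.7 -12.2  12.7] [[309. 228.]]
side small_vial 0.66 [367.4 188.7   8.6] [[263. 282.]]
side small_vial 0.5 [536.9 166.   18.5] [[206. 241.]]
side jar 0.66 [621.7  46.4   7.6] [[212. 208.]]
```

View pics/top0.png

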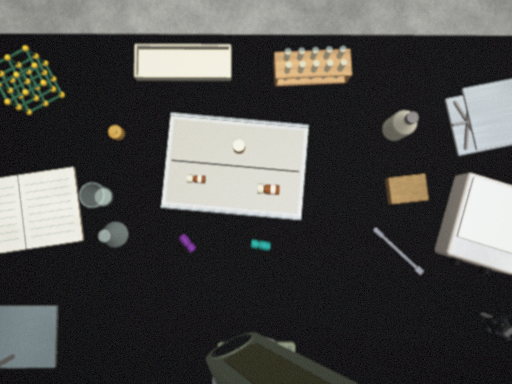

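View pics/side0.png

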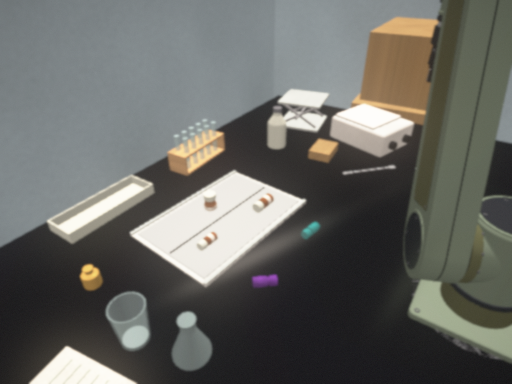

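Top view: the line runs (172,160)–(298,171), with the small vial at (196,180), the large one at (268,189) and the jar at (239,146). Purple and turquoise decoys lie off the pad. Next I'll measure precisely.

```bash
cat >> h.py <<'E'
def rayplane(n,uv,z):
    K,R,t=cam(n); uv=np.atleast_2d(uv).astype(float)
    d=np.c_[(uv[:,0]-K[0,2])/K[0,0],(uv[:,1]-K[1,2])/K[1,1],np.ones(len(uv))]@R
    o=-R.T@t; s=(z-o[2])/d[:,2]; return o+d*s[:,None]
# rectified view of plane z, 2 px/mm: cols=-y, rows=-x
def rectify(n,p,z,x0,x1,y0,y1,s=3):
    W=int((y1-y0)*s);H=int((x1-x0)*s)
    src=np.float32([[x1,y1,z],[x1,y0,z],[x0,y0,z],[x0,y1,z]])
    M=cv2.getPerspectiveTransform(proj(n,src).astype(np.float32),np.float32([[0,0],[W,0],[W,H],[0,H]]))
    return cv2.warpPerspective(p,M,(W,H),flags=cv2.INTER_CUBIC)
E
python3 - <<'E'
from h import *
for n in("top","side"):
    p=np.load(n+"0p.npy");d=np.load(n+"0.npy")
    r=rectify(n,p,8,440,680,-80,240,2.3); cv2.imwrite(f"pics/rect_{n}.png",r[:,:,::-1])
    w=cloud(n,d)
    K,R,t=cam(n); print(n,"cam at",(-R.T@t).round())
    for nm,c in(("small",(536,163)),("large",(507,-31)),("mat",(575,0))):
        m=np.hypot(w[...,0]-c[0],w[...,1]-c[1])<40
        z=w[...,2][m]; print(nm,m.sum(),np.percentile(z,[5,50,90,99]).round(1))
        if nm!="mat":
            q=w[m&(w[...,2]>8+ (10))&(w[...,2]<60)]; mu=q.mean(0);u,s,vt=np.linalg.svd((q-mu)[:,:2],full_matrices=False)
            print(len(q),mu.round(1),"ang",np.degrees(np.arctan2(vt[0,0],vt[0,1])).round(1))
E
```

```text
top cam at [ 433.   14. 1135.]
small 669 [ 5.2  9.1 28.5 32.7]
151 [539.  162.   27.7] ang 180.0
large 678 [ 5.4  9.8 35.6 38.5]
232 [510.8 -31.9  33. ] ang -176.4
mat 669 [ 4.9  8.3 10.9 13.1]
side cam at [ 92. 619. 571.]
small 640 [ 5.8  7.8 27.5 29.6]
173 [535.1 167.5  25.4] ang 7.2
large 486 [ 5.5  8.7 33.6 35.6]
202 [506.5 -23.7  29.2] ang 7.7
mat 407 [5.2 6.9 8.1 9.2]
```

```bash
python3 - <<'E'
import cv2,numpy as np
a=cv2.imread("pics/top0.png")[100:230,150:320];cv2.imwrite("pics/c.png",cv2.resize(a,None,fx=4.5,fy=4.5,interpolation=cv2.INTER_CUBIC))
E
```

```text
(no output)
```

View pics/rect_top.png

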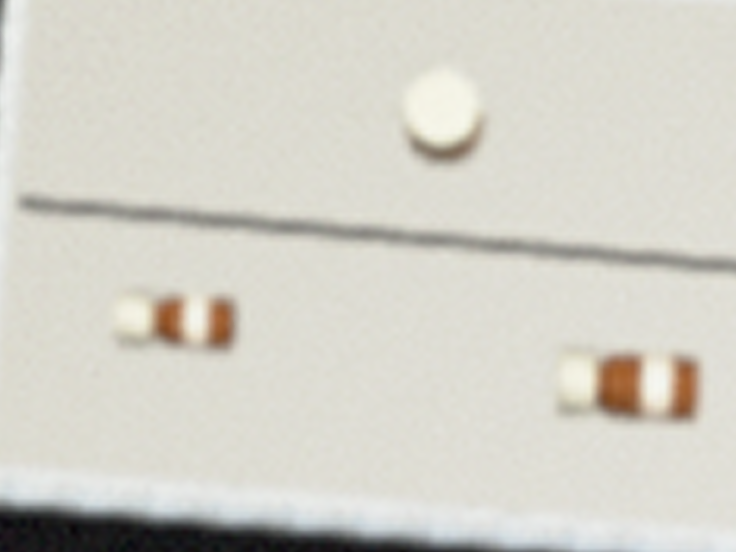

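View pics/rect_side.png

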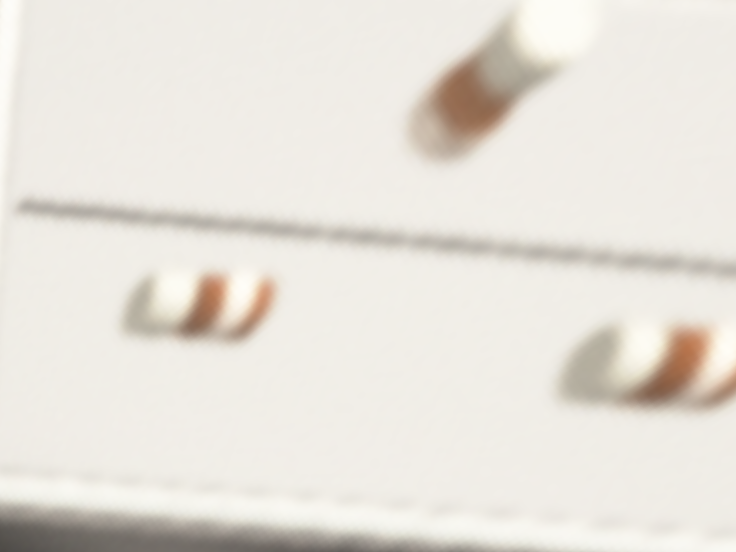

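```bash
cat >> h.py <<'E'
def linefit(n,p,zl=8,avoid=(),s=3,box=(520,640,-100,225)):
    x0,x1,y0,y1=box
    g=rectify(n,p,zl,x0,x1,y0,y1,s).astype(float).mean(2)
    pts=[]
    for j in range(0,g.shape[1],2):
        y=y1-(j+.5)/s
        if any(a<y<b for a,b in avoid): continue
        xp=583+ (y-60)*np.tan(np.radians(5.)) if not hasattr(linefit,'ab') else linefit.ab[0]+linefit.ab[1]*y
        i0=int((x1-xp)*s); lo,hi=max(i0-10*s,0),i0+10*s
        c=g[lo:hi,j]; w=np.clip(np.median(c)-c-15,0,None)
        if w.sum()>30: pts.append((y,x1-((np.arange(lo,hi)+.5)*w).sum()/w.sum()/s))
    pts=np.array(pts); b,a=np.polyfit(pts[:,0],pts[:,1],1)
    for _ in range(3):
        r=pts[:,1]-a-b*pts[:,0]; k=abs(r)<max(2*r.std(),.5); b,a=np.polyfit(pts[k,0],pts[k,1],1)
    return a,b,r[k].std(),len(pts)
def vial(n,p,c,r,L,s=4,half=45):
    x,y=c; img=rectify(n,p,8+r,x-half,x+half,y-half,y+half,s)
    hsv=cv2.cvtColor(img,cv2.COLOR_RGB2HSV); m=(hsv[...,1]>110).astype(np.uint8)
    k,lab,st,ce=cv2.connectedComponentsWithStats(m)
    keep=np.isin(lab,[i for i in range(1,k) if st[i,4]>60 ]); keep[0,0]=False
    v,u=np.nonzero(keep); rect=cv2.minAreaRect(np.c_[u,v].astype(np.float32))
    bx=cv2.boxPoints(rect); W=np.c_[x+half-(bx[:,1]+.5)/s, y+half-(bx[:,0]+.5)/s]
    # centreline by columns
    cl=[(y+half-(j+.5)/s, x+half-(np.nonzero(keep[:,j])[0].min()+np.nonzero(keep[:,j])[0].max()+1)/2/s, np.ptp(np.nonzero(keep[:,j])[0])/s) for j in np.unique(u)]
    cl=np.array(cl); cl=cl[cl[:,2]>0.8*np.median(cl[:,2])]
    b,a=np.polyfit(cl[:,0],cl[:,1],1)
    return dict(a=a,b=b,ylo=cl[:,0].min(),yhi=cl[:,0].max(),width=np.median(cl[:,2]),img=img,keep=keep,rect=W)
E
python3 - <<'E'
from h import *
for n in("top",):
    p=np.load(n+"0p.npy")
    a,b,sd,k=linefit(n,p,box=(540,640,-90,220)); print("line x=",a,"+",b,"*y",np.degrees(np.arctan(b)),sd,k)
    for nm,c,r,L in(("small",(537,163),11,50),("large",(508,-33),14,60)):
        v=vial(n,p,c,r,L); ym=(v['yhi']+v['ylo'])/2
        print(nm,"brown y",v['ylo'],v['yhi'],"x@mid",v['a']+v['b']*ym,"ang",np.degrees(np.arctan(v['b'])),"w",v['width'],"rectang",v['rect'].round(1).tolist())
        cv2.imwrite(f"pics/v_{nm}.png",np.hstack([v['img'][:,:,::-1],cv2.merge([v['keep'].astype(np.uint8)*255]*3)]))
E
```

```text
line x= 571.3098555466784 + 0.08865249087703794 *y 5.066169151894077 0.18840542642762279 465
small brown y 139.875 168.125 x@mid 538.9508899598782 ang 3.429894533718405 w 14.75 rectang [[531.0999755859375, 170.3000030517578], [547.4000244140625, 169.6999969482422], [546.2999877929688, 138.60000610351562], [530.0, 139.1999969482422]]
large brown y -59.625 -22.375 x@mid 510.7786215819864 ang 3.1858924781693583 w 20.75 rectang [[501.20001220703125, -20.0], [522.7999877929688, -21.399999618530273], [520.0999755859375, -61.5], [498.6000061035156, -60.099998474121094]]
```

```bash
python3 - <<'E'
import cv2,numpy as np
cv2.imwrite("pics/v.png",np.vstack([cv2.imread("pics/v_small.png"),cv2.imread("pics/v_large.png")])[::1])
E
```

```text
(no output)
```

View pics/v_small.png

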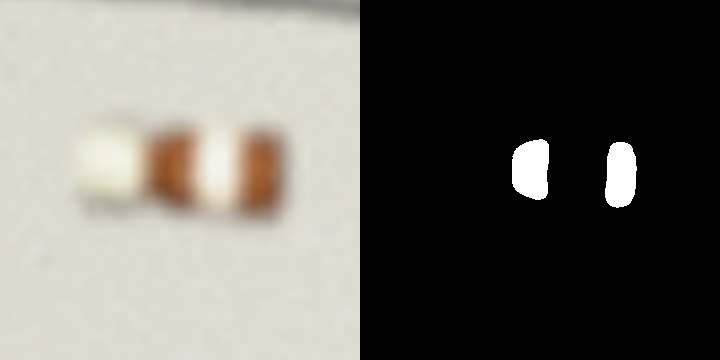

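View pics/v_large.png

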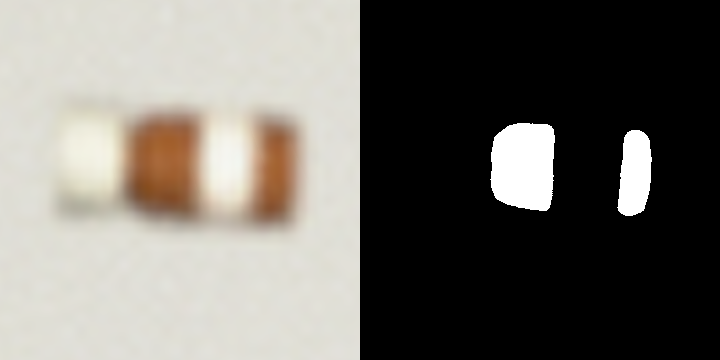

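Both vials are on the robot's side of the line, 57 mm (large) and 46 mm (small) short of it, and about 2° off its direction. I'll take the large one first, working with shut fingers and tool y across the line.

```bash
cat >> h.py <<'E'
from scipy.spatial.transform import Rotation as Ro
def yawR(th): # tool y = (cos,-sin), z down
    y=np.array([np.cos(th),-np.sin(th),0]); z=np.array([0,0,-1.]); return np.c_[np.cross(y,z),y,z]
def plan(pos,R,tp,tR,n):
    """rows in tool axes, rounded; straight line"""
    pos=np.array(pos,float);R=np.array(R);rows=[]
    for k in range(n):
        d=(np.array(tp)-pos)/(n-k); rv=Ro.from_matrix(R.T@tR).as_rotvec()/(n-k)
        dl=np.round(R.T@d/1000,4); rv=np.round(rv,4)
        rows.append((dl.tolist(),rv.tolist())); pos=pos+R@dl*1000; R=R@Ro.from_rotvec(rv).as_matrix()
    return rows,pos,R
def st():
    s=env.state(); print("t",round(s['time'],2),"tcp",s['tcp_pos'].round(1),"F",s['contact_force'].round(1),"gap",round(s['finger_gap'],1)); return s
E
python3 - <<'E'
from h import *
import json
s=st(); R=yawR(np.radians(4))
# commanded start pose
P=[242.734,-521.272,204.538]
for n in (16,):
    rows,pos,_=plan(P,s['orientation'],[504.3,-31.8,110],R,n)
    for a in (rows[:8],rows[8:]): print(json.dumps([{"delta_pos":d,"turn":t} for d,t in a]))
    print(pos)
E
```

```text
t 0.5 tcp [ 242.7 -521.3  204.5] F [ 1.1 -0.6 -0.8] gap 85.6
[{"delta_pos": [0.0277, -0.0208, 0.0059], "turn": [0.0, 0.0, -0.0666]}, {"delta_pos": [0.0291, -0.0189, 0.0059], "turn": [0.0, 0.0, -0.0666]}, {"delta_pos": [0.0303, -0.017, 0.0059], "turn": [0.0, 0.0, -0.0666]}, {"delta_pos": [0.0313, -0.0149, 0.0059], "turn": [0.0, 0.0, -0.0666]}, {"delta_pos": [0.0322, -0.0128, 0.0059], "turn": [0.0, 0.0, -0.0666]}, {"delta_pos": [0.033, -0.0106, 0.0059], "turn": [0.0, 0.0, -0.0666]}, {"delta_pos": [0.0337, -0.0084, 0.0059], "turn": [0.0, 0.0, -0.0666]}, {"delta_pos": [0.0341, -0.0061, 0.0059], "turn": [0.0, 0.0, -0.0666]}]
[{"delta_pos": [0.0345, -0.0039, 0.0059], "turn": [0.0, 0.0, -0.0665]}, {"delta_pos": [0.0347, -0.0016, 0.0059], "turn": [0.0, 0.0, -0.0666]}, {"delta_pos": [0.0347, 0.0008, 0.0059], "turn": [0.0, 0.0, -0.0665]}, {"delta_pos": [0.0345, 0.003, 0.0059], "turn": [0.0, 0.0, -0.0666]}, {"delta_pos": [0.0343, 0.0053, 0.0059], "turn": [0.0, 0.0, -0.0665]}, {"delta_pos": [0.0338, 0.0076, 0.0059], "turn": [0.0, 0.0, -0.0666]}, {"delta_pos": [0.0333, 0.0099, 0.006], "turn": [-0.0, 0.0, -0.0665]}, {"delta_pos": [0.0325, 0.012, 0.0059], "turn": [-0.0, 0.0, -0.0666]}]
[504.26050166 -31.79642174 110.02760051]
```

Request:
{"op": "servo_tool", "data": {"motion": [{"delta_pos":[0.028,-0.021,0.006],"turn":[0,0,-0.0666]},{"delta_pos":[0.029,-0.019,0.006],"turn":[0,0,-0.0666]},{"delta_pos":[0.03,-0.017,0.006],"turn":[0,0,-0.0666]},{"delta_pos":[0.031,-0.015,0.006],"turn":[0,0,-0.0666]},{"delta_pos":[0.032,-0.013,0.006],"turn":[0,0,-0.0666]},{"delta_pos":[0.033,-0.0105,0.006],"turn":[0,0,-0.0666]},{"delta_pos":[0.034,-0.0085,0.006],"turn":[0,0,-0.0666]},{"delta_pos":[0.034,-0.006,0.006],"turn":[0,0,-0.0666]}], "fingers": 0, "force": 20}}

```text
time: 1.17
tcp_pos: [373.5, -274.9, 156.5]
orientation: [[0.564, 0.826, 0.001], [0.826, -0.564, -0.0], [-0.0, 0.001, -1.0]]
contact_force: [0.7, -0.3, 0.3]
finger_gap: 0.2
```

Request:
{"op": "servo_tool", "data": {"motion": [{"delta_pos":[0.0345,-0.004,0.006],"turn":[0,0,-0.0666]},{"delta_pos":[0.0345,-0.0015,0.006],"turn":[0,0,-0.0666]},{"delta_pos":[0.0345,0.001,0.006],"turn":[0,0,-0.0666]},{"delta_pos":[0.0345,0.003,0.006],"turn":[0,0,-0.0666]},{"delta_pos":[0.034,0.005,0.006],"turn":[0,0,-0.0666]},{"delta_pos":[0.034,0.0075,0.006],"turn":[0,0,-0.0666]},{"delta_pos":[0.033,0.01,0.006],"turn":[0,0,-0.0666]},{"delta_pos":[0.032,0.012,0.006],"turn":[0,0,-0.0666]}]}}

```text
time: 1.83
tcp_pos: [503.9, -31.1, 108.4]
orientation: [[0.066, 0.998, 0.001], [0.998, -0.066, -0.0], [-0.0, 0.001, -1.0]]
contact_force: [0.9, -0.4, 0.3]
finger_gap: -0.1
```

```bash
python3 - <<'E'
from h import *
s=st(); print(s['orientation'].round(4))
p,d=optics.snapshot("side"); cv2.imwrite("pics/s1.png",cv2.resize(p[130:300,130:380,::-1],None,fx=3,fy=3,interpolation=cv2.INTER_CUBIC))
s=st()
R=yawR(np.radians(4)); print("to target tool frame",(R.T@(np.array([504.3,-31.8,60])-s['tcp_pos'])).round(1), Ro.from_matrix(s['orientation'].T@R).as_rotvec().round(4))
E
```

```text
t 1.83 tcp [503.9 -31.1 108.4] F [ 0.9 -0.4  0.3] gap -0.1
[[ 6.570e-02  9.978e-01  7.000e-04]
 [ 9.978e-01 -6.570e-02 -2.000e-04]
 [-2.000e-04  7.000e-04 -1.000e+00]]
t 1.88 tcp [506.6 -26.5 107.5] F [ 3.4  3.6 -0. ] gap 0.0
to target tool frame [-5.4 -1.9 47.5] [ 0.0022 -0.0037  0.0083]
```

View pics/s1.png

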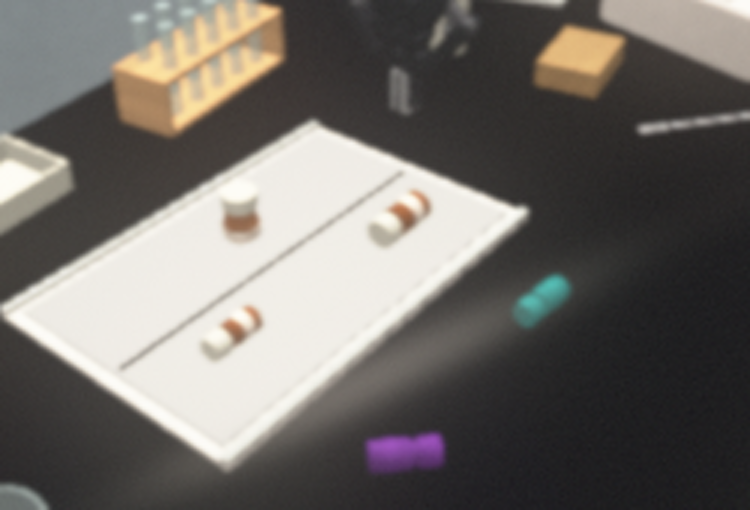

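The fingers are shut, above and clear of the large vial. Lowering.

Request:
{"op": "servo_tool", "data": {"motion": [{"delta_pos":[0,0,0.012],"turn":[0,0,0]},{"delta_pos":[0,0,0.02],"turn":[0,0,0]},{"delta_pos":[0,0,0.02],"turn":[0,0,0]},{"delta_pos":[0,0,0.01],"turn":[0,0,0]},{"delta_pos":[0,0,0],"turn":[0,0,0]},{"delta_pos":[0,0,0],"turn":[0,0,0]}]}}

```text
time: 2.38
tcp_pos: [503.2, -33.0, 46.5]
orientation: [[0.07, 0.998, -0.0], [0.998, -0.07, -0.0], [-0.0, -0.0, -1.0]]
contact_force: [-0.4, 0.9, 0.7]
finger_gap: -0.1
```

```bash
python3 - <<'E'
from h import *
s=st()
for n in ("top","side"):
    p,d=optics.snapshot(n); q=proj(n,[510,-32,30])[0].astype(int)
    c=p[q[1]-40:q[1]+40,q[0]-50:q[0]+50,::-1]; cv2.imwrite(f"pics/s2{n}.png",cv2.resize(c,None,fx=5,fy=5,interpolation=cv2.INTER_CUBIC))
s=st()
R=s['orientation']; print("to target tool frame",(R.T@(np.array([504.3,-31.8,36])-s['tcp_pos'])).round(1))
E
python3 -c "
import cv2,numpy as np
cv2.imwrite('pics/s2.png',cv2.resize(np.vstack([cv2.imread('pics/s2top.png'),cv2.imread('pics/s2side.png')]),(375,600)))"
```

```text
t 2.38 tcp [503.2 -33.   46.5] F [-0.4  0.9  0.7] gap -0.1
t 2.48 tcp [504.1 -33.1  47.5] F [-0.1  0.9 -0.8] gap 0.2
to target tool frame [ 1.3  0.1 11.5]
```

View pics/s2side.png

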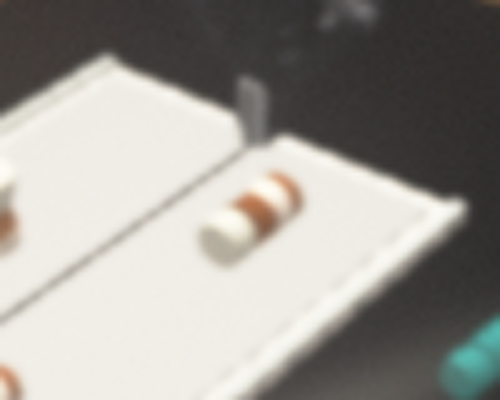

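View pics/s2top.png

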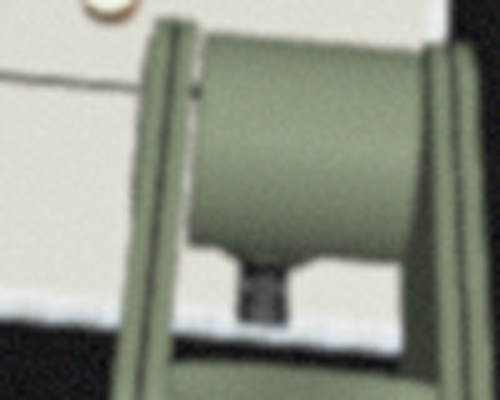

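```bash
python3 - <<'E'
from h import *
s=st(); t=s['tcp_pos']
p,d=optics.snapshot("side"); q=proj("side",[t,t+[0,0,19]]); print(q.round(1))
w=cloud("side",d)
m=(abs(w[...,0]-t[0])<25)&(abs(w[...,1]-t[1])<25)&(w[...,2]>40)&(w[...,2]<90)
v,u=np.nonzero(m); 
for r in np.unique(v): k=w[r][m[r]]; print(r,u[v==r].min(),u[v==r].max(),k.mean(0).round(0),np.ptp(k,axis=0).round(0))
a=p[140:230,220:320,::-1].copy(); a=cv2.resize(a,None,fx=6,fy=6,interpolation=cv2.INTER_CUBIC)
for x in q: cv2.circle(a,tuple(int(i) for i in ((x-[220,140])*6+3)),4,(0,0,255),1)
cv2.imwrite("pics/s3.png",a)
E
```

```text
t 2.48 tcp [504.1 -33.1  47.5] F [-0.1  0.9 -0.8] gap 0.2
[[265.3 194.6]
 [265.3 188.4]]
181 259 259 [519. -26.  88.] [0. 0. 0.]
182 259 270 [507. -27.  88.] [27. 13.  4.]
183 259 270 [503. -26.  87.] [27. 15.  7.]
184 260 270 [499. -24.  86.] [21. 17.  7.]
185 260 269 [501. -23.  83.] [20. 13.  7.]
186 260 268 [502. -24.  80.] [20. 20. 10.]
187 261 266 [503. -22.  77.] [11.  8.  5.]
188 264 265 [499. -22.  76.] [0. 5. 3.]
```

View pics/s3.png

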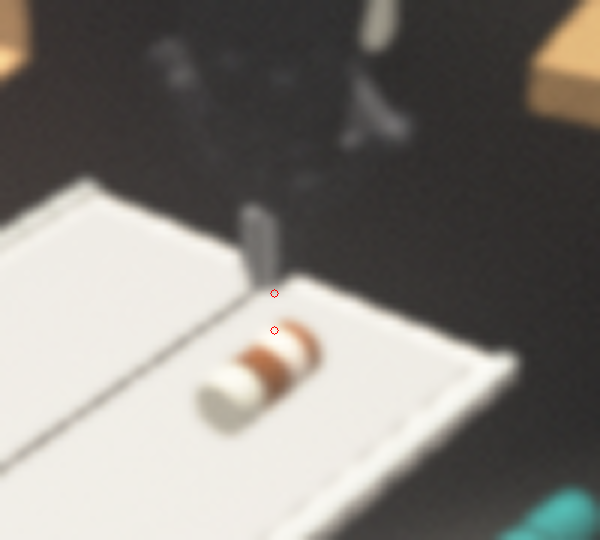

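The visible finger end, at (264,187), sits about 7 px above the projected TCP, so I don't trust the tip height. I'll find contact by force.

Request:
{"op": "servo_tool", "data": {"motion": [{"delta_pos":[0.001,0,0.003],"turn":[0,0,0]},{"delta_pos":[0,0,0.003],"turn":[0,0,0]},{"delta_pos":[0,0,0.002],"turn":[0,0,0]},{"delta_pos":[0,0,0.001],"turn":[0,0,0]},{"delta_pos":[0,0,0],"turn":[0,0,0]},{"delta_pos":[0,0,0],"turn":[0,0,0]}]}}

```text
time: 3.03
tcp_pos: [503.2, -31.8, 37.4]
orientation: [[0.069, 0.998, -0.0], [0.998, -0.069, -0.0], [-0.0, -0.0, -1.0]]
contact_force: [-0.4, -0.4, 0.2]
finger_gap: 0.1
```

Request:
{"op": "servo_tool", "data": {"motion": [{"delta_pos":[0,0,0.001],"turn":[0,0,0]},{"delta_pos":[0,0,0.001],"turn":[0,0,0]},{"delta_pos":[0,0,0],"turn":[0,0,0]},{"delta_pos":[0,0,0],"turn":[0,0,0]}]}}

```text
time: 3.37
tcp_pos: [503.2, -31.8, 35.4]
orientation: [[0.069, 0.998, -0.0], [0.998, -0.069, -0.0], [-0.0, -0.0, -1.0]]
contact_force: [-0.3, -0.9, -0.7]
finger_gap: -0.2
```

Request:
{"op": "servo_tool", "data": {"motion": [{"delta_pos":[0,0,0.001],"turn":[0,0,0]},{"delta_pos":[0,0,0],"turn":[0,0,0]},{"delta_pos":[0,0,0],"turn":[0,0,0]}]}}

```text
time: 3.62
tcp_pos: [503.2, -31.8, 34.5]
orientation: [[0.069, 0.998, -0.0], [0.998, -0.069, -0.0], [-0.0, -0.0, -1.0]]
contact_force: [-0.2, -0.4, -0.4]
finger_gap: 0.4
```

No contact at 34.5 mm with 8 mm of offset, so the tip is shorter fore and aft than I assumed. I'll raise, move directly over the axis and lower again.

Request:
{"op": "servo_tool", "data": {"motion": [{"delta_pos":[0,0,-0.004],"turn":[0,0,0]},{"delta_pos":[0,0.006,0],"turn":[0,0,0]},{"delta_pos":[0,0,0.001],"turn":[0,0,0]},{"delta_pos":[0,0,0],"turn":[0,0,0]},{"delta_pos":[0,0,0],"turn":[0,0,0]}]}}

```text
time: 4.03
tcp_pos: [509.2, -32.2, 37.4]
orientation: [[0.069, 0.998, -0.0], [0.998, -0.069, -0.0], [-0.0, -0.0, -1.0]]
contact_force: [0.4, 0.1, 0.1]
finger_gap: 0.4
```

Request:
{"op": "servo_tool", "data": {"motion": [{"delta_pos":[0,0,0.001],"turn":[0,0,0]},{"delta_pos":[0,0,0],"turn":[0,0,0]},{"delta_pos":[0,0,0],"turn":[0,0,0]}]}}

```text
time: 4.28
tcp_pos: [509.0, -32.2, 36.3]
orientation: [[0.069, 0.998, -0.0], [0.998, -0.069, -0.0], [-0.0, -0.0, -1.0]]
contact_force: [-0.3, 0.2, 0.3]
finger_gap: 0.1
```

Request:
{"op": "servo_tool", "data": {"motion": [{"delta_pos":[0,0,0.001],"turn":[0,0,0]},{"delta_pos":[0,0,0],"turn":[0,0,0]},{"delta_pos":[0,0,0],"turn":[0,0,0]}]}}

```text
time: 4.53
tcp_pos: [509.2, -32.2, 35.4]
orientation: [[0.069, 0.998, -0.0], [0.998, -0.069, -0.0], [-0.0, -0.0, -1.0]]
contact_force: [-0.3, -0.2, 0.2]
finger_gap: 0.1
```

```bash
python3 - <<'E'
from h import *
s=st(); t=s['tcp_pos']
p,d=optics.snapshot("side"); q=proj("side",[t,t+[0,0,19]]); print(q.round(1))
a=p[150:220,220:310,::-1].copy(); a=cv2.resize(a,None,fx=8,fy=8,interpolation=cv2.INTER_CUBIC)
cv2.imwrite("pics/s4.png",a)
E
```

```text
t 4.53 tcp [509.2 -32.2  35.4] F [-0.3 -0.2  0.2] gap 0.1
[[263.4 198. ]
 [263.5 191.9]]
```

View pics/s4.png

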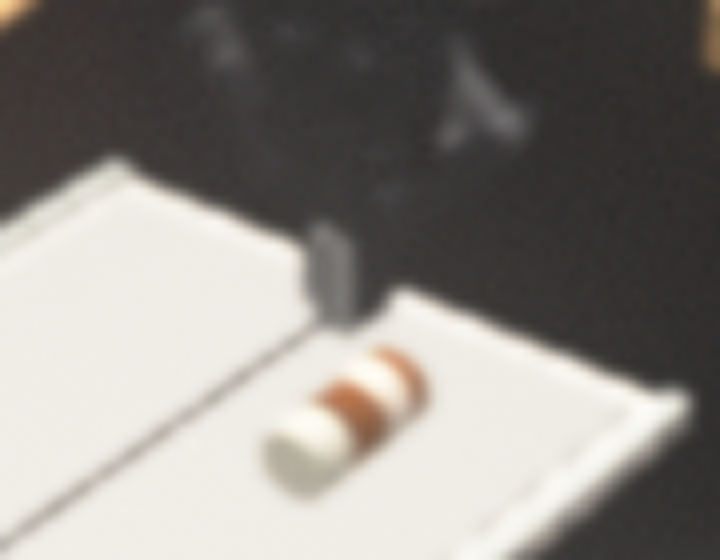

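The finger end appears at (263,191) against an expected (263,198), and there's still no force. The real tip is about 20 mm higher than the nominal TCP, so I'll keep lowering in small steps until contact.

Request:
{"op": "servo_tool", "data": {"motion": [{"delta_pos":[0,0,0.001],"turn":[0,0,0]},{"delta_pos":[0,0,0.001],"turn":[0,0,0]},{"delta_pos":[0,0,0],"turn":[0,0,0]}]}}

```text
time: 4.83
tcp_pos: [509.1, -32.2, 33.3]
orientation: [[0.069, 0.998, -0.0], [0.998, -0.069, -0.0], [-0.0, -0.0, -1.0]]
contact_force: [0.2, -0.6, 1.0]
finger_gap: -0.1
```

Request:
{"op": "servo_tool", "data": {"motion": [{"delta_pos":[0,0,0.001],"turn":[0,0,0]},{"delta_pos":[0,0,0.001],"turn":[0,0,0]},{"delta_pos":[0,0,0],"turn":[0,0,0]}]}}

```text
time: 5.08
tcp_pos: [509.1, -32.2, 31.3]
orientation: [[0.069, 0.998, -0.0], [0.998, -0.069, -0.0], [-0.0, -0.0, -1.0]]
contact_force: [-0.0, 0.4, 0.3]
finger_gap: 0.1
```

```bash
python3 - <<'E'
from h import *
s=st(); t=s['tcp_pos']
p,d=optics.snapshot("side"); q=proj("side",[t,t+[0,0,19]]); print(q.round(1))
a=p[150:220,220:310,::-1].copy(); a=cv2.resize(a,None,fx=8,fy=8,interpolation=cv2.INTER_CUBIC)
cv2.imwrite("pics/s5.png",a)
E
```

```text
t 5.08 tcp [509.1 -32.2  31.3] F [-0.   0.4  0.3] gap 0.1
[[263.4 199.3]
 [263.5 193.3]]
```

View pics/s5.png

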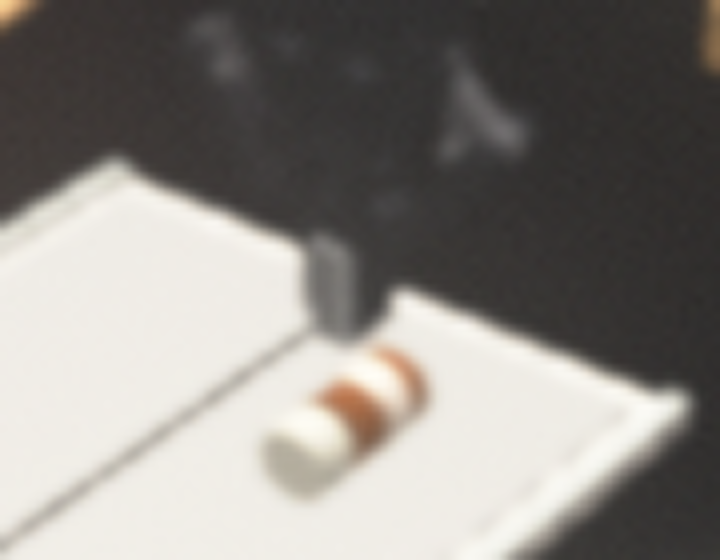

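Tip at (263,192), vial top about 5 px below it, so I expect contact at TCP z of about 15. The tip looks about 18 mm deep. I'll move back 5 mm to start with the contact near the front edge, then descend.

Request:
{"op": "servo_tool", "data": {"motion": [{"delta_pos":[0,-0.004,0.003],"turn":[0,0,0]},{"delta_pos":[0,0,0.003],"turn":[0,0,0]},{"delta_pos":[0,0,0.003],"turn":[0,0,0]},{"delta_pos":[0,0,0.001],"turn":[0,0,0]},{"delta_pos":[0,0,0],"turn":[0,0,0]},{"delta_pos":[0,0,0],"turn":[0,0,0]}]}}

```text
time: 5.63
tcp_pos: [505.3, -31.9, 21.4]
orientation: [[0.069, 0.998, -0.0], [0.998, -0.069, -0.0], [-0.0, -0.0, -1.0]]
contact_force: [0.5, -0.0, -0.3]
finger_gap: -0.1
```

Request:
{"op": "servo_tool", "data": {"motion": [{"delta_pos":[0,0,0.001],"turn":[0,0,0]},{"delta_pos":[0,0,0.001],"turn":[0,0,0]},{"delta_pos":[0,0,0],"turn":[0,0,0]}]}}

```text
time: 5.88
tcp_pos: [505.2, -31.9, 19.4]
orientation: [[0.069, 0.998, -0.0], [0.998, -0.069, -0.0], [-0.0, -0.0, -1.0]]
contact_force: [0.4, -1.3, -0.2]
finger_gap: -0.3
```

Request:
{"op": "servo_tool", "data": {"motion": [{"delta_pos":[0,0,0.001],"turn":[0,0,0]},{"delta_pos":[0,0,0],"turn":[0,0,0]}]}}

```text
time: 6.05
tcp_pos: [505.2, -32.0, 18.4]
orientation: [[0.069, 0.998, -0.0], [0.998, -0.069, -0.0], [-0.0, -0.0, -1.0]]
contact_force: [0.0, -0.8, 0.1]
finger_gap: -0.2
```

Request:
{"op": "servo_tool", "data": {"motion": [{"delta_pos":[0,0,0.001],"turn":[0,0,0]},{"delta_pos":[0,0,0],"turn":[0,0,0]}]}}

```text
time: 6.22
tcp_pos: [505.2, -31.9, 17.4]
orientation: [[0.069, 0.998, -0.0], [0.998, -0.069, -0.0], [-0.0, -0.0, -1.0]]
contact_force: [0.4, -0.3, -0.2]
finger_gap: -0.3
```

Request:
{"op": "servo_tool", "data": {"motion": [{"delta_pos":[0,0,0.001],"turn":[0,0,0]},{"delta_pos":[0,0,0],"turn":[0,0,0]}]}}

```text
time: 6.38
tcp_pos: [505.2, -31.9, 16.4]
orientation: [[0.069, 0.998, -0.0], [0.998, -0.069, -0.0], [-0.0, -0.0, -1.0]]
contact_force: [-0.5, -0.1, -0.5]
finger_gap: -0.5
```

```bash
python3 - <<'E'
from h import *
s=st(); t=s['tcp_pos']
p,d=optics.snapshot("side"); q=proj("side",[t,t+[0,0,19]]); print(q.round(1))
a=p[150:220,220:310,::-1].copy(); a=cv2.resize(a,None,fx=8,fy=8,interpolation=cv2.INTER_CUBIC)
cv2.imwrite("pics/s6.png",a)
E
```

```text
t 6.38 tcp [505.2 -31.9  16.4] F [-0.5 -0.1 -0.5] gap -0.5
[[264.6 204.4]
 [264.7 198.5]]
```

View pics/s6.png

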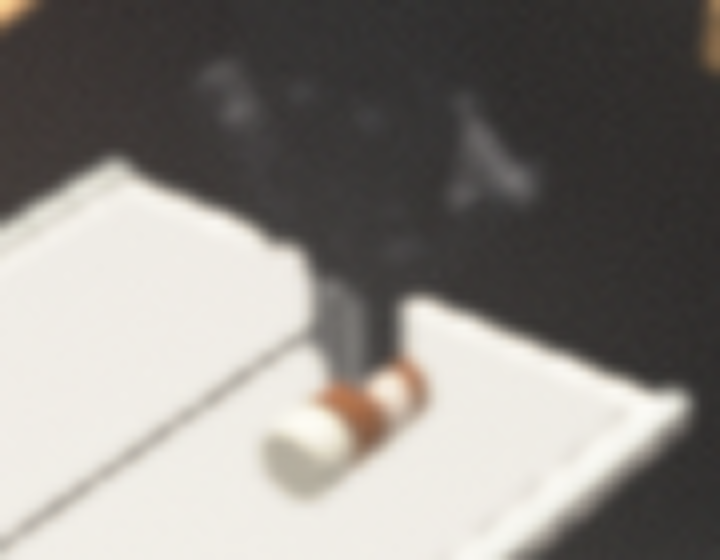

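The tip is now right at the vial top, at (263,198). Continuing in 0.5 mm steps.

Request:
{"op": "servo_tool", "data": {"motion": [{"delta_pos":[0,0,0.0005],"turn":[0,0,0]},{"delta_pos":[0,0,0.0005],"turn":[0,0,0]},{"delta_pos":[0,0,0],"turn":[0,0,0]}]}}

```text
time: 6.68
tcp_pos: [505.2, -31.9, 15.4]
orientation: [[0.069, 0.998, -0.0], [0.998, -0.069, -0.0], [-0.0, -0.0, -1.0]]
contact_force: [-0.2, 0.6, -1.2]
finger_gap: 0.3
```

Request:
{"op": "servo_tool", "data": {"motion": [{"delta_pos":[0,0,0.0005],"turn":[0,0,0]},{"delta_pos":[0,0,0],"turn":[0,0,0]}]}}

```text
time: 6.85
tcp_pos: [505.2, -32.0, 14.9]
orientation: [[0.069, 0.998, -0.0], [0.998, -0.069, -0.0], [-0.0, -0.0, -1.0]]
contact_force: [-0.1, 0.9, 0.6]
finger_gap: 0.2
```

Request:
{"op": "servo_tool", "data": {"motion": [{"delta_pos":[0,0,0.0005],"turn":[0,0,0]},{"delta_pos":[0,0,0],"turn":[0,0,0]}]}}

```text
time: 7.02
tcp_pos: [505.2, -31.9, 14.4]
orientation: [[0.069, 0.998, -0.0], [0.998, -0.069, -0.0], [-0.0, -0.0, -1.0]]
contact_force: [0.1, 0.1, -0.8]
finger_gap: 0.1
```

Request:
{"op": "servo_tool", "data": {"motion": [{"delta_pos":[0,0,0.0005],"turn":[0,0,0]},{"delta_pos":[0,0,0],"turn":[0,0,0]}]}}

```text
time: 7.18
tcp_pos: [505.2, -31.9, 14.0]
orientation: [[0.069, 0.998, -0.0], [0.998, -0.069, -0.0], [-0.0, -0.0, -1.0]]
contact_force: [0.6, 1.0, -0.3]
finger_gap: 0.0
```

Request:
{"op": "servo_tool", "data": {"motion": [{"delta_pos":[0,0,0.0005],"turn":[0,0,0]},{"delta_pos":[0,0,0],"turn":[0,0,0]}]}}

```text
time: 7.35
tcp_pos: [505.2, -32.0, 13.4]
orientation: [[0.069, 0.998, -0.0], [0.998, -0.069, -0.0], [-0.0, -0.0, -1.0]]
contact_force: [0.8, 0.4, 0.3]
finger_gap: -0.2
```

Request:
{"op": "servo_tool", "data": {"motion": [{"delta_pos":[0,0,0.0005],"turn":[0,0,0]},{"delta_pos":[0,0,0],"turn":[0,0,0]}]}}

```text
time: 7.52
tcp_pos: [505.2, -31.9, 12.9]
orientation: [[0.069, 0.998, -0.0], [0.998, -0.069, -0.0], [-0.0, -0.0, -1.0]]
contact_force: [-0.1, 0.4, 0.2]
finger_gap: 0.2
```

```bash
python3 - <<'E'
from h import *
s=st(); t=s['tcp_pos']
p,d=optics.snapshot("side"); q=proj("side",[t,t+[0,0,19]]); print(q.round(1))
a=p[150:220,220:310,::-1].copy(); a=cv2.resize(a,None,fx=8,fy=8,interpolation=cv2.INTER_CUBIC)
cv2.imwrite("pics/s7.png",a)
E
```

```text
t 7.52 tcp [505.2 -31.9  12.9] F [-0.1  0.4  0.2] gap 0.2
[[264.6 205.5]
 [264.6 199.6]]
```

View pics/s7.png

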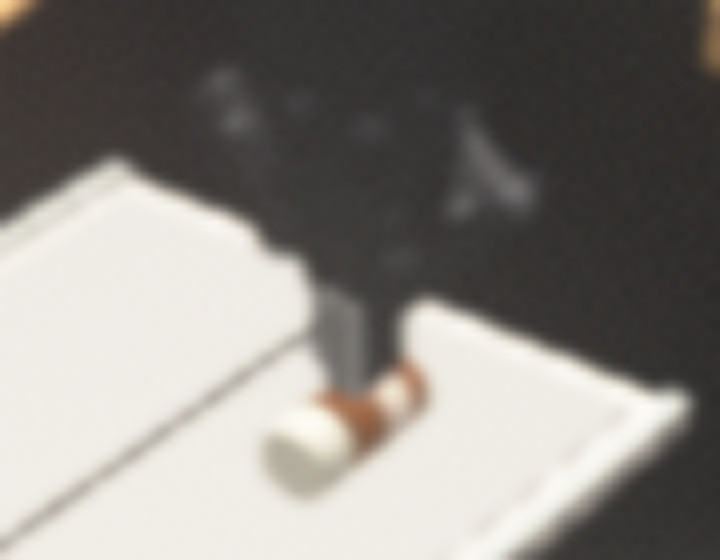

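```bash
python3 - <<'E'
from h import *
f=lambda *P:((proj("side",np.array(P,float))-[220,150])*8).round()
print("vial top near/mid/far",f([511,-2,36],[511,-21,36],[511,-32,36],[511,-62,36]).tolist())
for z in (13,30,36): print(z,"tip corners near +x,-x",f([514,-21.5,z],[496,-20.5,z],[495,-42,z]).tolist())
p,d=optics.snapshot("side"); w=cloud("side",d)
for v in range(188,204,1): print(v,[ (w[v,u].round(0).tolist()) for u in (262,264,266,268)])
E
```

```text
vial top near/mid/far [[291.0, 426.0], [324.0, 397.0], [342.0, 381.0], [391.0, 338.0]]
13 tip corners near +x,-x [[317.0, 451.0], [362.0, 470.0], [399.0, 439.0]]
30 tip corners near +x,-x [[317.0, 409.0], [362.0, 428.0], [400.0, 397.0]]
36 tip corners near +x,-x [[317.0, 393.0], [362.0, 412.0], [400.0, 382.0]]
188 [[504.0, -18.0, 76.0], [498.0, -17.0, 79.0], [497.0, -24.0, 75.0], [492.0, -26.0, 76.0]]
189 [[504.0, -17.0, 73.0], [501.0, -21.0, 72.0], [494.0, -21.0, 75.0], [496.0, -33.0, 68.0]]
190 [[505.0, -18.0, 70.0], [500.0, -20.0, 71.0], [496.0, -23.0, 70.0], [495.0, -31.0, 66.0]]
191 [[505.0, -18.0, 67.0], [501.0, -22.0, 66.0], [495.0, -21.0, 69.0], [495.0, -31.0, 63.0]]
192 [[505.0, -18.0, 64.0], [500.0, -21.0, 64.0], [496.0, -24.0, 64.0], [494.0, -30.0, 61.0]]
193 [[505.0, -18.0, 61.0], [500.0, -21.0, 61.0], [497.0, -25.0, 60.0], [492.0, -27.0, 60.0]]
194 [[504.0, -18.0, 58.0], [501.0, -22.0, 57.0], [496.0, -24.0, 57.0], [494.0, -30.0, 55.0]]
195 [[504.0, -18.0, 55.0], [500.0, -20.0, 55.0], [495.0, -23.0, 55.0], [495.0, -32.0, 51.0]]
196 [[504.0, -17.0, 53.0], [500.0, -21.0, 52.0], [496.0, -23.0, 52.0], [494.0, -30.0, 48.0]]
197 [[505.0, -19.0, 47.0], [500.0, -21.0, 48.0], [495.0, -22.0, 50.0], [505.0, -47.0, 31.0]]
198 [[507.0, -21.0, 43.0], [501.0, -23.0, 44.0], [496.0, -24.0, 45.0], [503.0, -45.0, 30.0]]
199 [[506.0, -20.0, 40.0], [502.0, -23.0, 40.0], [503.0, -36.0, 32.0], [500.0, -40.0, 31.0]]
200 [[508.0, -24.0, 34.0], [504.0, -27.0, 34.0], [501.0, -32.0, 32.0], [499.0, -39.0, 29.0]]
201 [[506.0, -20.0, 34.0], [504.0, -26.0, 31.0], [499.0, -30.0, 31.0], [498.0, -37.0, 27.0]]
202 [[505.0, -19.0, 32.0], [500.0, -21.0, 32.0], [499.0, -28.0, 29.0], [498.0, -38.0, 24.0]]
203 [[505.0, -20.0, 28.0], [501.0, -22.0, 29.0], [498.0, -28.0, 26.0], [497.0, -35.0, 22.0]]
```

Depth puts the finger's lower end at z≈40 with the TCP reading 12.9, so contact is still 3–4 mm away. Continuing down.

Request:
{"op": "servo_tool", "data": {"motion": [{"delta_pos":[0,0,0.0005],"turn":[0,0,0]},{"delta_pos":[0,0,0.0005],"turn":[0,0,0]},{"delta_pos":[0,0,0],"turn":[0,0,0]}]}}

```text
time: 7.87
tcp_pos: [505.2, -31.9, 11.9]
orientation: [[0.069, 0.998, -0.0], [0.998, -0.069, -0.0], [-0.0, -0.0, -1.0]]
contact_force: [-0.6, -0.2, 0.1]
finger_gap: 0.2
```

Request:
{"op": "servo_tool", "data": {"motion": [{"delta_pos":[0,0,0.0005],"turn":[0,0,0]},{"delta_pos":[0,0,0],"turn":[0,0,0]}]}}

```text
time: 8.03
tcp_pos: [505.2, -31.9, 11.4]
orientation: [[0.069, 0.998, -0.0], [0.998, -0.069, -0.0], [-0.0, -0.0, -1.0]]
contact_force: [-0.0, 1.0, 0.2]
finger_gap: -0.1
```

Request:
{"op": "servo_tool", "data": {"motion": [{"delta_pos":[0,0,0.0005],"turn":[0,0,0]},{"delta_pos":[0,0,0],"turn":[0,0,0]}]}}

```text
time: 8.2
tcp_pos: [505.2, -31.9, 10.9]
orientation: [[0.069, 0.998, -0.0], [0.998, -0.069, -0.0], [-0.0, -0.0, -1.0]]
contact_force: [0.2, 0.0, -0.0]
finger_gap: 0.0
```

Request:
{"op": "servo_tool", "data": {"motion": [{"delta_pos":[0,0,0.0005],"turn":[0,0,0]},{"delta_pos":[0,0,0],"turn":[0,0,0]}]}}

```text
time: 8.37
tcp_pos: [505.2, -31.9, 10.4]
orientation: [[0.069, 0.998, -0.0], [0.998, -0.069, -0.0], [-0.0, -0.0, -1.0]]
contact_force: [0.4, 0.1, -0.2]
finger_gap: -0.1
```

Request:
{"op": "servo_tool", "data": {"motion": [{"delta_pos":[0,0,0.0005],"turn":[0,0,0]},{"delta_pos":[0,0,0],"turn":[0,0,0]}]}}

```text
time: 8.53
tcp_pos: [505.2, -32.0, 9.9]
orientation: [[0.069, 0.998, -0.0], [0.998, -0.069, -0.0], [-0.0, -0.0, -1.0]]
contact_force: [-0.4, -0.3, 0.3]
finger_gap: 0.1
```

```bash
python3 - <<'E'
from h import *
s=st(); t=s['tcp_pos']
p,d=optics.snapshot("side"); q=proj("side",[t,t+[0,0,19]]); print(q.round(1))
a=p[150:220,220:310,::-1].copy(); a=cv2.resize(a,None,fx=8,fy=8,interpolation=cv2.INTER_CUBIC)
cv2.imwrite("pics/s8.png",a);w=cloud("side",d)
for v in range(196,204,1): print(v,[ (w[v,u].round(0).tolist()) for u in (262,264,266,268)])
E
```

```text
t 8.53 tcp [505.2 -32.    9.9] F [-0.4 -0.3  0.3] gap 0.1
[[264.6 206.4]
 [264.6 200.5]]
196 [[506.0, -21.0, 49.0], [500.0, -20.0, 52.0], [496.0, -23.0, 52.0], [495.0, -32.0, 47.0]]
197 [[505.0, -19.0, 47.0], [500.0, -20.0, 49.0], [496.0, -23.0, 49.0], [493.0, -29.0, 46.0]]
198 [[506.0, -21.0, 43.0], [501.0, -22.0, 44.0], [495.0, -23.0, 46.0], [503.0, -45.0, 31.0]]
199 [[505.0, -18.0, 42.0], [500.0, -20.0, 43.0], [496.0, -23.0, 42.0], [501.0, -41.0, 30.0]]
200 [[506.0, -20.0, 37.0], [501.0, -22.0, 38.0], [502.0, -33.0, 31.0], [500.0, -40.0, 28.0]]
201 [[507.0, -22.0, 33.0], [503.0, -25.0, 32.0], [500.0, -30.0, 31.0], [499.0, -39.0, 26.0]]
202 [[506.0, -20.0, 31.0], [503.0, -25.0, 30.0], [500.0, -31.0, 27.0], [497.0, -36.0, 25.0]]
203 [[505.0, -19.0, 29.0], [500.0, -21.0, 30.0], [499.0, -28.0, 26.0], [497.0, -35.0, 22.0]]
```

View pics/s8.png

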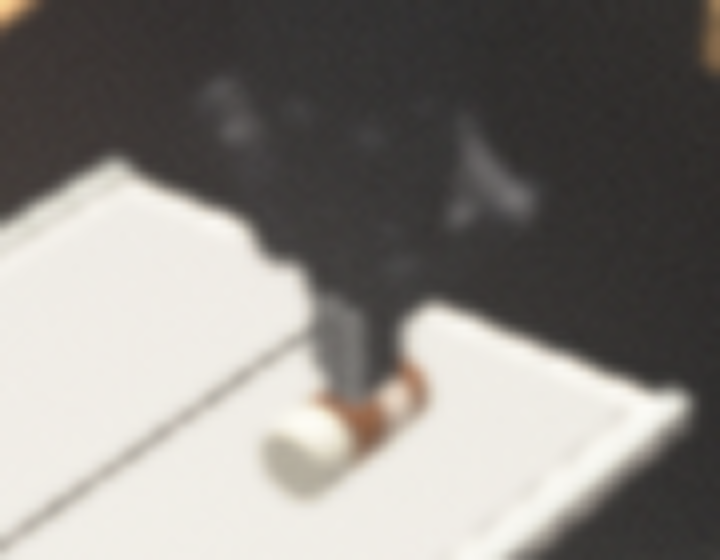

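Request:
{"op": "servo_tool", "data": {"motion": [{"delta_pos":[0,0,0.0005],"turn":[0,0,0]},{"delta_pos":[0,0,0],"turn":[0,0,0]}]}}

```text
time: 8.75
tcp_pos: [505.2, -31.9, 9.4]
orientation: [[0.069, 0.998, -0.0], [0.998, -0.069, -0.0], [-0.0, -0.0, -1.0]]
contact_force: [-0.2, 0.3, 0.5]
finger_gap: 0.1
```

Request:
{"op": "servo_tool", "data": {"motion": [{"delta_pos":[0,0,0.0005],"turn":[0,0,0]},{"delta_pos":[0,0,0],"turn":[0,0,0]}]}}

```text
time: 8.92
tcp_pos: [505.6, -32.0, 9.2]
orientation: [[0.069, 0.998, 0.001], [0.998, -0.069, -0.0], [-0.0, 0.001, -1.0]]
contact_force: [-0.1, 0.3, 1.1]
finger_gap: -0.1
```

Request:
{"op": "servo_tool", "data": {"motion": [{"delta_pos":[0,0,0.0005],"turn":[0,0,0]},{"delta_pos":[0,0,0],"turn":[0,0,0]}]}}

```text
time: 9.08
tcp_pos: [506.1, -32.0, 9.1]
orientation: [[0.069, 0.998, 0.002], [0.998, -0.069, -0.0], [-0.0, 0.002, -1.0]]
contact_force: [-0.4, 0.4, 4.6]
finger_gap: 0.1
```

Request:
{"op": "servo_tool", "data": {"motion": [{"delta_pos":[0,0,0.0005],"turn":[0,0,0]},{"delta_pos":[0,0,0],"turn":[0,0,0]}]}}

```text
time: 9.25
tcp_pos: [506.6, -32.0, 9.0]
orientation: [[0.069, 0.998, 0.003], [0.998, -0.069, -0.0], [-0.0, 0.003, -1.0]]
contact_force: [0.2, 0.5, 6.7]
finger_gap: 0.1
```

Contact at TCP z≈9.3, so the real tip sits about 27 mm above nominal; 6.7 N now. Easing slightly and making the first rolling stroke.

Request:
{"op": "servo_tool", "data": {"motion": [{"delta_pos":[0,0.001,-0.0005],"turn":[0,0,0]},{"delta_pos":[0,0.003,0],"turn":[0,0,0]},{"delta_pos":[0,0.004,0],"turn":[0,0,0]},{"delta_pos":[0,0.004,0],"turn":[0,0,0]},{"delta_pos":[0,0.004,0],"turn":[0,0,0]},{"delta_pos":[0,0.003,0],"turn":[0,0,0]},{"delta_pos":[0,0.001,0],"turn":[0,0,0]},{"delta_pos":[0,0,0],"turn":[0,0,0]}]}}

```text
time: 9.92
tcp_pos: [526.5, -33.3, 9.1]
orientation: [[0.069, 0.998, 0.002], [0.998, -0.069, -0.0], [0.0, 0.002, -1.0]]
contact_force: [1.1, 0.3, 6.0]
finger_gap: 0.4
```

```bash
python3 - <<'E'
from h import *
s=st(); t=s['tcp_pos']
p,d=optics.snapshot("side"); 
a=p[150:220,220:310,::-1].copy(); a=cv2.resize(a,None,fx=8,fy=8,interpolation=cv2.INTER_CUBIC)
cv2.imwrite("pics/s9.png",a)
E
```

```text
t 9.92 tcp [526.5 -33.3   9.1] F [1.1 0.3 6. ] gap 0.4
```

View pics/s9.png

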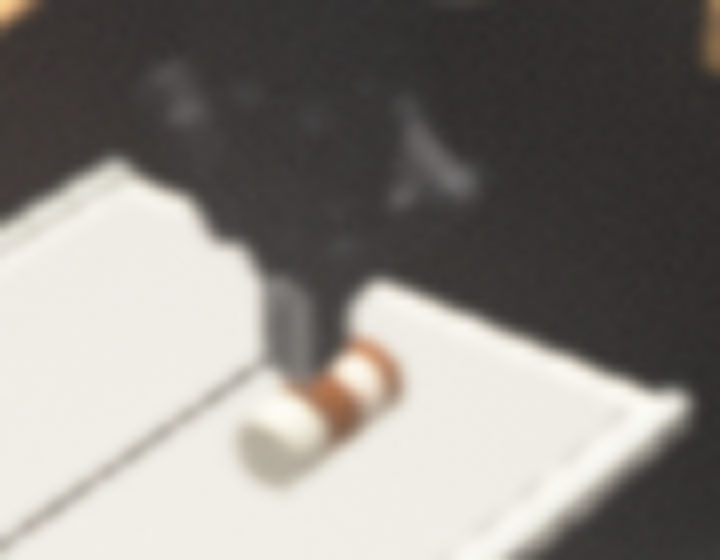

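It rolled about 10 mm, half the tip's travel. Lift, step back, press again, next stroke.

Request:
{"op": "servo_tool", "data": {"motion": [{"delta_pos":[0,0,-0.005],"turn":[0,0,0]},{"delta_pos":[0,-0.005,0],"turn":[0,0,0]},{"delta_pos":[0,-0.006,0],"turn":[0,0,0]},{"delta_pos":[0,0,0.002],"turn":[0,0,0]},{"delta_pos":[0,0,0.001],"turn":[0,0,0]},{"delta_pos":[0,0,0.001],"turn":[0,0,0]},{"delta_pos":[0,0,0.001],"turn":[0,0,0]},{"delta_pos":[0,0,0],"turn":[0,0,0]}]}}

```text
time: 10.63
tcp_pos: [515.4, -32.7, 9.1]
orientation: [[0.069, 0.998, 0.002], [0.998, -0.069, -0.0], [-0.0, 0.002, -1.0]]
contact_force: [0.0, 0.4, 3.1]
finger_gap: -0.1
```

Request:
{"op": "servo_tool", "data": {"motion": [{"delta_pos":[0,0.001,0],"turn":[0,0,0]},{"delta_pos":[0,0.004,0],"turn":[0,0,0]},{"delta_pos":[0,0.005,0],"turn":[0,0,0]},{"delta_pos":[0,0.006,0],"turn":[0,0,0]},{"delta_pos":[0,0.005,0],"turn":[0,0,0]},{"delta_pos":[0,0.004,0],"turn":[0,0,0]},{"delta_pos":[0,0.001,0],"turn":[0,0,0]},{"delta_pos":[0,0,0],"turn":[0,0,0]}]}}

```text
time: 11.3
tcp_pos: [541.4, -34.3, 9.0]
orientation: [[0.069, 0.998, 0.002], [0.998, -0.069, 0.0], [0.0, 0.002, -1.0]]
contact_force: [0.7, 0.8, 5.4]
finger_gap: 0.0
```

```bash
python3 - <<'E'
from h import *
s=st(); t=s['tcp_pos']
p,d=optics.snapshot("side"); 
a=p[150:220,220:310,::-1].copy(); a=cv2.resize(a,None,fx=8,fy=8,interpolation=cv2.INTER_CUBIC)
cv2.imwrite("pics/s10.png",a)
E
```

```text
t 11.3 tcp [541.4 -34.3   9. ] F [0.7 0.8 5.4] gap 0.0
```

View pics/s10.png

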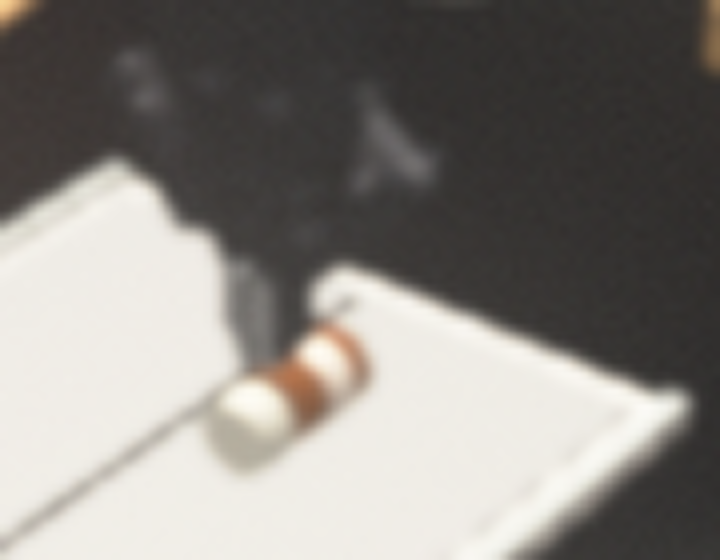

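Request:
{"op": "servo_tool", "data": {"motion": [{"delta_pos":[0,0,-0.005],"turn":[0,0,0]},{"delta_pos":[0,-0.006,0],"turn":[0,0,0]},{"delta_pos":[0,-0.007,0],"turn":[0,0,0]},{"delta_pos":[0,0,0.002],"turn":[0,0,0]},{"delta_pos":[0,0,0.001],"turn":[0,0,0]},{"delta_pos":[0,0,0.001],"turn":[0,0,0]},{"delta_pos":[0,0,0.001],"turn":[0,0,0]},{"delta_pos":[0,0,0],"turn":[0,0,0]}]}}

```text
time: 12.02
tcp_pos: [528.4, -33.6, 9.1]
orientation: [[0.069, 0.998, 0.002], [0.998, -0.069, -0.0], [-0.0, 0.002, -1.0]]
contact_force: [-0.1, 0.2, 3.8]
finger_gap: -0.0
```

Request:
{"op": "servo_tool", "data": {"motion": [{"delta_pos":[0,0.001,0],"turn":[0,0,0]},{"delta_pos":[0,0.004,0],"turn":[0,0,0]},{"delta_pos":[0,0.005,0],"turn":[0,0,0]},{"delta_pos":[0,0.006,0],"turn":[0,0,0]},{"delta_pos":[0,0.005,0],"turn":[0,0,0]},{"delta_pos":[0,0.004,0],"turn":[0,0,0]},{"delta_pos":[0,0.001,0],"turn":[0,0,0]},{"delta_pos":[0,0,0],"turn":[0,0,0]}]}}

```text
time: 12.68
tcp_pos: [554.3, -35.2, 8.9]
orientation: [[0.069, 0.998, 0.002], [0.998, -0.069, 0.0], [0.0, 0.002, -1.0]]
contact_force: [0.4, -0.8, 5.5]
finger_gap: 0.1
```

Request:
{"op": "servo_tool", "data": {"motion": [{"delta_pos":[0,0,-0.005],"turn":[0,0,0]},{"delta_pos":[0,-0.006,0],"turn":[0,0,0]},{"delta_pos":[0,-0.007,0],"turn":[0,0,0]},{"delta_pos":[0,0,0.002],"turn":[0,0,0]},{"delta_pos":[0,0,0.001],"turn":[0,0,0]},{"delta_pos":[0,0,0.001],"turn":[0,0,0]},{"delta_pos":[0,0,0.001],"turn":[0,0,0]},{"delta_pos":[0,0,0],"turn":[0,0,0]}]}}

```text
time: 13.35
tcp_pos: [541.3, -34.5, 9.1]
orientation: [[0.069, 0.998, 0.002], [0.998, -0.069, -0.0], [-0.0, 0.002, -1.0]]
contact_force: [-0.1, 0.3, 4.2]
finger_gap: 0.2
```

```bash
python3 - <<'E'
from h import *
s=st(); t=s['tcp_pos']
p,d=optics.snapshot("side"); 
a=p[150:220,220:310,::-1].copy(); a=cv2.resize(a,None,fx=8,fy=8,interpolation=cv2.INTER_CUBIC)
cv2.imwrite("pics/s11.png",a)
E
```

```text
t 13.35 tcp [541.3 -34.5   9.1] F [-0.1  0.3  4.2] gap 0.2
```

View pics/s11.png

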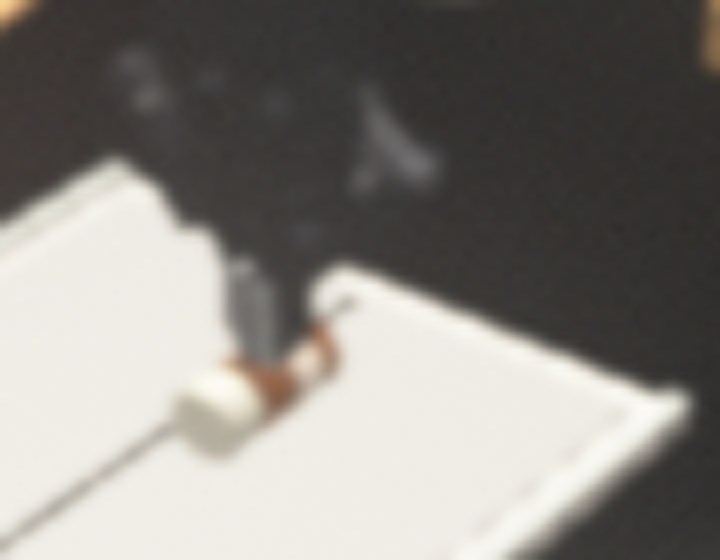

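Request:
{"op": "servo_tool", "data": {"motion": [{"delta_pos":[0,0.001,0],"turn":[0,0,0]},{"delta_pos":[0,0.004,0],"turn":[0,0,0]},{"delta_pos":[0,0.005,0],"turn":[0,0,0]},{"delta_pos":[0,0.006,0],"turn":[0,0,0]},{"delta_pos":[0,0.005,0],"turn":[0,0,0]},{"delta_pos":[0,0.004,0],"turn":[0,0,0]},{"delta_pos":[0,0.001,0],"turn":[0,0,0]},{"delta_pos":[0,0,0],"turn":[0,0,0]}]}}

```text
time: 14.07
tcp_pos: [567.2, -36.1, 9.0]
orientation: [[0.069, 0.998, 0.002], [0.998, -0.069, -0.0], [0.0, 0.002, -1.0]]
contact_force: [-0.1, 1.4, 5.9]
finger_gap: -0.1
```

Request:
{"op": "servo_tool", "data": {"motion": [{"delta_pos":[0,0,-0.005],"turn":[0,0,0]},{"delta_pos":[0,-0.005,0],"turn":[0,0,0]},{"delta_pos":[0,-0.006,0],"turn":[0,0,0]},{"delta_pos":[0,0,0.002],"turn":[0,0,0]},{"delta_pos":[0,0,0.001],"turn":[0,0,0]},{"delta_pos":[0,0,0.001],"turn":[0,0,0]},{"delta_pos":[0,0,0.001],"turn":[0,0,0]},{"delta_pos":[0,0,0],"turn":[0,0,0]}]}}

```text
time: 14.73
tcp_pos: [556.2, -35.5, 9.1]
orientation: [[0.069, 0.998, 0.002], [0.998, -0.069, -0.0], [-0.0, 0.002, -1.0]]
contact_force: [-0.0, -0.3, 4.0]
finger_gap: 0.1
```

Request:
{"op": "servo_tool", "data": {"motion": [{"delta_pos":[0,0.001,0],"turn":[0,0,0]},{"delta_pos":[0,0.002,0],"turn":[0,0,0]},{"delta_pos":[0,0.004,0],"turn":[0,0,0]},{"delta_pos":[0,0.004,0],"turn":[0,0,0]},{"delta_pos":[0,0.003,0],"turn":[0,0,0]},{"delta_pos":[0,0.002,0],"turn":[0,0,0]},{"delta_pos":[0,0,0],"turn":[0,0,0]}]}}

```text
time: 15.32
tcp_pos: [572.5, -36.5, 9.1]
orientation: [[0.069, 0.998, 0.002], [0.998, -0.069, -0.0], [0.0, 0.002, -1.0]]
contact_force: [0.7, 1.1, 5.5]
finger_gap: 0.0
```

Request:
{"op": "servo_tool", "data": {"motion": [{"delta_pos":[0,0,-0.003],"turn":[0,0,0]},{"delta_pos":[0,0,-0.015],"turn":[0,0,0]},{"delta_pos":[0,0,-0.02],"turn":[0,0,0]},{"delta_pos":[0,-0.03,-0.02],"turn":[0,0,0]},{"delta_pos":[0,-0.04,0],"turn":[0,0,0]},{"delta_pos":[0,-0.04,0],"turn":[0,0,0]},{"delta_pos":[0,-0.03,0],"turn":[0,0,0]},{"delta_pos":[0,-0.02,0],"turn":[0,0,0]}]}}

```text
time: 15.98
tcp_pos: [407.0, -25.1, 66.0]
orientation: [[0.069, 0.998, -0.004], [0.998, -0.069, 0.0], [-0.0, -0.004, -1.0]]
contact_force: [-0.3, -0.3, -0.5]
finger_gap: 0.0
```

```bash
cat >> h.py <<'E'
def look(tag):
    s=st()
    for n in("top","side"):
        p,d=optics.snapshot(n); cv2.imwrite(f"pics/{n}{tag}.png",cv2.resize(p[90:260,130:350,::-1],None,fx=3.5,fy=3.5,interpolation=cv2.INTER_CUBIC)); np.save(f"{n}{tag}.npy",d);np.save(f"{n}{tag}p.npy",p)
E
python3 - <<'E'
from h import *
look("L1")
E
```

```text
t 15.98 tcp [407.  -25.1  66. ] F [-0.3 -0.3 -0.5] gap 0.0
```

View pics/topL1.png

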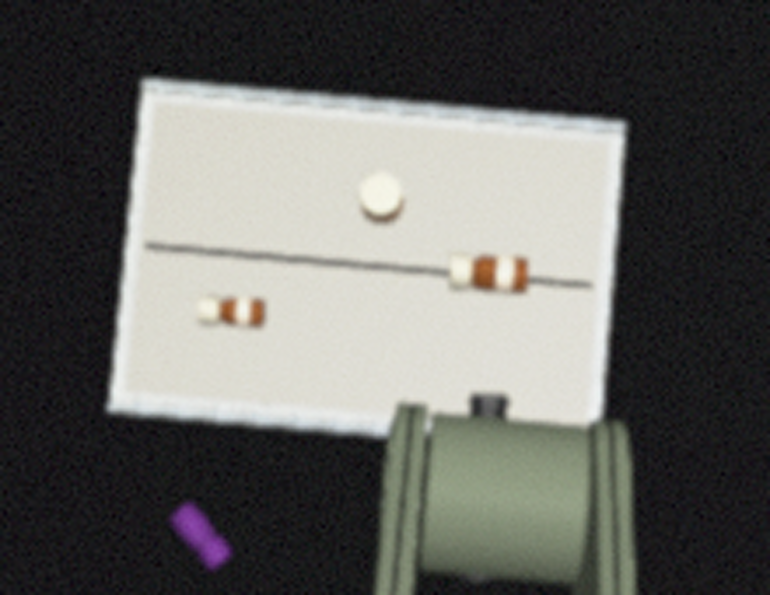

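```bash
cat >> h.py <<'E'
def analyse(tag,items,box=(540,640,-90,220),avoid=()):
    p=np.load(f"top{tag}p.npy")
    a,b,sd,k=linefit("top",p,box=box,avoid=avoid); print("line",round(a,2),round(np.degrees(np.arctan(b)),2),round(sd,2),k)
    for nm,c,r,L in items:
        # contrast-based: distance from local mat colour
        x,y=c;h=40;s=4
        img=cv2.GaussianBlur(rectify("top",p,8+r,x-h,x+h,y-h,y+h,s),(0,0),2)
        hsv=cv2.cvtColor(img,cv2.COLOR_RGB2HSV).astype(int)
        m=(hsv[...,1]>70); k,lab,stt,ce=cv2.connectedComponentsWithStats(m.astype(np.uint8))
        m=np.isin(lab,[i for i in range(1,k) if stt[i,4]>150])
        pts=[]
        for j in range(m.shape[1]):
            q=np.nonzero(m[:,j])[0]
            if len(q)>1.3*r*s: pts.append((y+h-(j+.5)/s,x+h-(q.min()+q.max()+1)/2/s,len(q)/s))
        pts=np.array(pts); bb,aa=np.polyfit(pts[:,0],pts[:,1],1)
        e=lambda yy:(aa+bb*yy-a-b*yy)*np.cos(np.arctan(b))
        ym=(pts[:,0].min()+pts[:,0].max())/2
        print(nm,"brown y",pts[:,0].min(),pts[:,0].max(),"w",np.median(pts[:,2]),"off from line at c, at browncentre",e(y).round(2),e(ym).round(2),"ang",np.degrees(np.arctan(bb)).round(2))
E
python3 - <<'E'
from h import *
analyse("0",[("small",(539,163),11,50),("large",(511,-32),14,60)])
analyse("L1",[("small",(539,163),11,50),("large",(568,-36),14,60)],avoid=[(-72,0)])
E
```

```text
line 571.31 5.07 0.19 465
small brown y 138.875 168.625 w 17.75 off from line at c, at browncentre -46.0 -45.71 ang 3.3
large brown y -60.875 -21.375 w 24.0 off from line at c, at browncentre -56.91 -56.62 ang 3.22
line 571.35 5.06 0.19 357
small brown y 138.875 168.875 w 17.75 off from line at c, at browncentre -46.07 -45.76 ang 3.15
large brown y -64.625 -24.375 w 24.0 off from line at c, at browncentre 0.5 0.84 ang 2.83
```

View pics/sideL1.png

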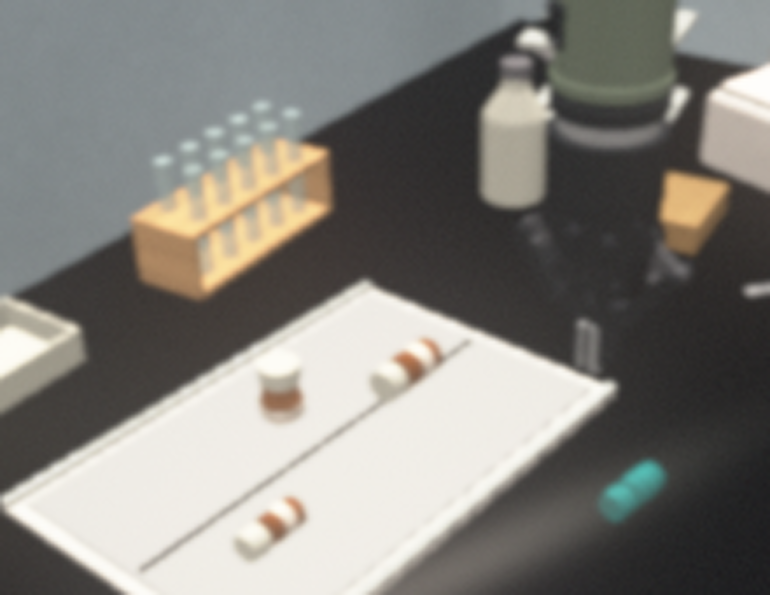

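The large vial is 0.5 mm from the line and about 2° off its direction. Now over to the small vial.

Request:
{"op": "servo_tool", "data": {"motion": [{"delta_pos":[0.02,0.012,0],"turn":[0,0,0]},{"delta_pos":[0.033,0.019,0],"turn":[0,0,0]},{"delta_pos":[0.033,0.019,0],"turn":[0,0,0]},{"delta_pos":[0.033,0.019,0],"turn":[0,0,0]},{"delta_pos":[0.033,0.019,0],"turn":[0,0,0]},{"delta_pos":[0.03,0.016,0],"turn":[0,0,0]},{"delta_pos":[0.014,0.008,0],"turn":[0,0,0]},{"delta_pos":[0,0,0],"turn":[0,0,0]}]}}

```text
time: 16.75
tcp_pos: [540.3, 165.8, 66.1]
orientation: [[0.066, 0.998, 0.003], [0.998, -0.066, 0.001], [0.002, 0.003, -1.0]]
contact_force: [0.5, -0.2, -0.4]
finger_gap: -0.1
```

Request:
{"op": "servo_tool", "data": {"motion": [{"delta_pos":[0,0,0.005],"turn":[0,0,0]},{"delta_pos":[0,0,0.015],"turn":[0,0,0]},{"delta_pos":[0,0,0.015],"turn":[0,0,0]},{"delta_pos":[0,0,0.005],"turn":[0,0,0]},{"delta_pos":[0,0,0],"turn":[0,0,0]},{"delta_pos":[0,0,0],"turn":[0,0,0]}]}}

```text
time: 17.25
tcp_pos: [536.5, 161.5, 26.4]
orientation: [[0.07, 0.998, -0.001], [0.998, -0.07, -0.0], [-0.0, -0.001, -1.0]]
contact_force: [-0.1, -0.5, -0.2]
finger_gap: -0.1
```

```bash
python3 - <<'E'
from h import *
s=st(); t=s['tcp_pos']; print(s['orientation'].round(3).tolist(), s['qpos'].round(2))
p,d=optics.snapshot("side"); 
a=p[190:270,160:260,::-1].copy(); a=cv2.resize(a,None,fx=7,fy=7,interpolation=cv2.INTER_CUBIC)
cv2.imwrite("pics/s12.png",a)
E
```

```text
t 17.25 tcp [536.5 161.5  26.4] F [-0.1 -0.5 -0.2] gap -0.1
[[0.07, 0.998, -0.001], [0.998, -0.07, -0.0], [-0.0, -0.001, -1.0]] [ 0.27  0.47  1.83 -0.    0.84  0.34]
```

View pics/s12.png

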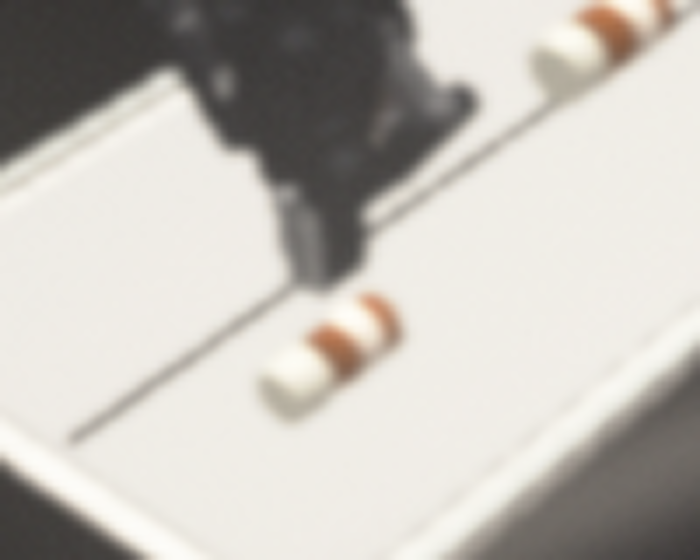

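The tip, at (205,230), is above the small vial at (207,242). Stepping back 3 mm and lowering to contact.

Request:
{"op": "servo_tool", "data": {"motion": [{"delta_pos":[0.001,-0.003,0.006],"turn":[0,0,0]},{"delta_pos":[0,0,0.008],"turn":[0,0,0]},{"delta_pos":[0,0,0.005],"turn":[0,0,0]},{"delta_pos":[0,0,0.002],"turn":[0,0,0]},{"delta_pos":[0,0,0],"turn":[0,0,0]},{"delta_pos":[0,0,0],"turn":[0,0,0]}]}}

```text
time: 17.8
tcp_pos: [533.9, 163.6, 5.3]
orientation: [[0.069, 0.998, -0.0], [0.998, -0.069, -0.0], [-0.0, -0.0, -1.0]]
contact_force: [-0.1, 0.3, -0.7]
finger_gap: 0.3
```

Request:
{"op": "servo_tool", "data": {"motion": [{"delta_pos":[0,0,0.0005],"turn":[0,0,0]},{"delta_pos":[0,0,0.0005],"turn":[0,0,0]},{"delta_pos":[0,0,0.0005],"turn":[0,0,0]},{"delta_pos":[0,0,0.0005],"turn":[0,0,0]},{"delta_pos":[0,0,0],"turn":[0,0,0]}]}}

```text
time: 18.22
tcp_pos: [533.9, 163.5, 3.5]
orientation: [[0.069, 0.998, 0.0], [0.998, -0.069, -0.0], [-0.0, 0.0, -1.0]]
contact_force: [-0.2, -1.2, 0.9]
finger_gap: -0.1
```

Request:
{"op": "servo_tool", "data": {"motion": [{"delta_pos":[0,0,0.0005],"turn":[0,0,0]},{"delta_pos":[0,0,0],"turn":[0,0,0]}]}}

```text
time: 18.38
tcp_pos: [534.2, 163.6, 3.2]
orientation: [[0.069, 0.998, 0.001], [0.998, -0.069, -0.0], [0.0, 0.001, -1.0]]
contact_force: [0.0, 0.1, 1.2]
finger_gap: -0.0
```

Request:
{"op": "servo_tool", "data": {"motion": [{"delta_pos":[0,0,0.0005],"turn":[0,0,0]},{"delta_pos":[0,0,0],"turn":[0,0,0]}]}}

```text
time: 18.55
tcp_pos: [534.5, 163.6, 3.1]
orientation: [[0.069, 0.998, 0.002], [0.998, -0.069, 0.0], [0.0, 0.002, -1.0]]
contact_force: [-0.5, -0.5, 4.6]
finger_gap: 0.0
```

Contact at 4.6 N. The vial needs to travel 46 mm, so 91–92 mm of tip travel, in strokes of 22, 24, 24 and 21 mm.

Request:
{"op": "servo_tool", "data": {"motion": [{"delta_pos":[0,0.001,0],"turn":[0,0,0]},{"delta_pos":[0,0.003,0],"turn":[0,0,0]},{"delta_pos":[0,0.004,0],"turn":[0,0,0]},{"delta_pos":[0,0.005,0],"turn":[0,0,0]},{"delta_pos":[0,0.005,0],"turn":[0,0,0]},{"delta_pos":[0,0.003,0],"turn":[0,0,0]},{"delta_pos":[0,0.001,0],"turn":[0,0,0]},{"delta_pos":[0,0,0],"turn":[0,0,0]}]}}

```text
time: 19.22
tcp_pos: [556.8, 162.3, 3.0]
orientation: [[0.07, 0.998, 0.002], [0.998, -0.07, 0.001], [0.001, 0.002, -1.0]]
contact_force: [0.9, 0.1, 6.5]
finger_gap: 0.1
```

Request:
{"op": "servo_tool", "data": {"motion": [{"delta_pos":[0,0,-0.005],"turn":[0,0,0]},{"delta_pos":[0,-0.006,0],"turn":[0,0,0]},{"delta_pos":[0,-0.006,0],"turn":[0,0,0]},{"delta_pos":[0,0,0.002],"turn":[0,0,0]},{"delta_pos":[0,0,0.001],"turn":[0,0,0]},{"delta_pos":[0,0,0.001],"turn":[0,0,0]},{"delta_pos":[0,0,0.001],"turn":[0,0,0]},{"delta_pos":[0,0,0],"turn":[0,0,0]}]}}

```text
time: 19.88
tcp_pos: [544.8, 162.8, 3.1]
orientation: [[0.069, 0.998, 0.002], [0.998, -0.069, -0.0], [0.0, 0.002, -1.0]]
contact_force: [-0.0, -0.7, 3.8]
finger_gap: 0.2
```

```bash
python3 - <<'E'
from h import *
s=st()
p,d=optics.snapshot("side"); 
a=p[190:270,160:260,::-1].copy(); a=cv2.resize(a,None,fx=7,fy=7,interpolation=cv2.INTER_CUBIC)
cv2.imwrite("pics/s13.png",a)
E
```

```text
t 19.88 tcp [544.8 162.8   3.1] F [-0.  -0.7  3.8] gap 0.2
```

View pics/s13.png

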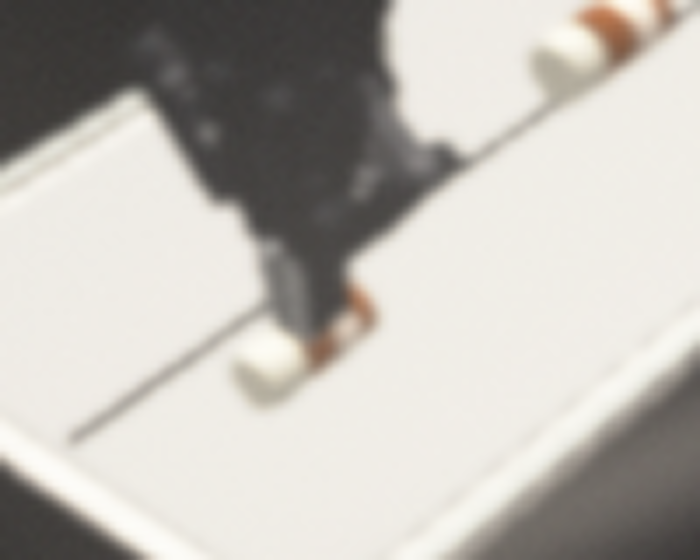

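It's rolling properly (cap moved from (202,245) to (198,242)). Next strokes.

Request:
{"op": "servo_tool", "data": {"motion": [{"delta_pos":[0,0.001,0],"turn":[0,0,0]},{"delta_pos":[0,0.004,0],"turn":[0,0,0]},{"delta_pos":[0,0.005,0],"turn":[0,0,0]},{"delta_pos":[0,0.005,0],"turn":[0,0,0]},{"delta_pos":[0,0.005,0],"turn":[0,0,0]},{"delta_pos":[0,0.003,0],"turn":[0,0,0]},{"delta_pos":[0,0.001,0],"turn":[0,0,0]},{"delta_pos":[0,0,0],"turn":[0,0,0]}]}}

```text
time: 20.6
tcp_pos: [568.8, 161.4, 3.0]
orientation: [[0.07, 0.998, 0.002], [0.998, -0.07, 0.001], [0.001, 0.002, -1.0]]
contact_force: [0.9, 0.3, 5.8]
finger_gap: 0.4
```

Request:
{"op": "servo_tool", "data": {"motion": [{"delta_pos":[0,0,-0.005],"turn":[0,0,0]},{"delta_pos":[0,-0.006,0],"turn":[0,0,0]},{"delta_pos":[0,-0.006,0],"turn":[0,0,0]},{"delta_pos":[0,0,0.002],"turn":[0,0,0]},{"delta_pos":[0,0,0.001],"turn":[0,0,0]},{"delta_pos":[0,0,0.001],"turn":[0,0,0]},{"delta_pos":[0,0,0.001],"turn":[0,0,0]},{"delta_pos":[0,0,0],"turn":[0,0,0]}]}}

```text
time: 21.27
tcp_pos: [556.8, 162.0, 3.1]
orientation: [[0.069, 0.998, 0.002], [0.998, -0.069, -0.0], [0.0, 0.002, -1.0]]
contact_force: [-0.5, -0.6, 3.2]
finger_gap: -0.0
```

Request:
{"op": "servo_tool", "data": {"motion": [{"delta_pos":[0,0.001,0],"turn":[0,0,0]},{"delta_pos":[0,0.004,0],"turn":[0,0,0]},{"delta_pos":[0,0.005,0],"turn":[0,0,0]},{"delta_pos":[0,0.005,0],"turn":[0,0,0]},{"delta_pos":[0,0.005,0],"turn":[0,0,0]},{"delta_pos":[0,0.003,0],"turn":[0,0,0]},{"delta_pos":[0,0.001,0],"turn":[0,0,0]},{"delta_pos":[0,0,0],"turn":[0,0,0]}]}}

```text
time: 21.93
tcp_pos: [581.0, 160.6, 3.0]
orientation: [[0.07, 0.998, 0.002], [0.998, -0.07, 0.001], [0.001, 0.002, -1.0]]
contact_force: [0.7, 1.4, 5.6]
finger_gap: -0.2
```

Request:
{"op": "servo_tool", "data": {"motion": [{"delta_pos":[0,0,-0.005],"turn":[0,0,0]},{"delta_pos":[0,-0.006,0],"turn":[0,0,0]},{"delta_pos":[0,-0.006,0],"turn":[0,0,0]},{"delta_pos":[0,0,0.002],"turn":[0,0,0]},{"delta_pos":[0,0,0.001],"turn":[0,0,0]},{"delta_pos":[0,0,0.001],"turn":[0,0,0]},{"delta_pos":[0,0,0.001],"turn":[0,0,0]},{"delta_pos":[0,0,0],"turn":[0,0,0]}]}}

```text
time: 22.6
tcp_pos: [568.7, 161.1, 3.1]
orientation: [[0.069, 0.998, 0.002], [0.998, -0.069, -0.0], [0.0, 0.002, -1.0]]
contact_force: [-0.6, -0.2, 4.2]
finger_gap: -0.1
```

Request:
{"op": "servo_tool", "data": {"motion": [{"delta_pos":[0,0.001,0],"turn":[0,0,0]},{"delta_pos":[0,0.003,0],"turn":[0,0,0]},{"delta_pos":[0,0.004,0],"turn":[0,0,0]},{"delta_pos":[0,0.005,0],"turn":[0,0,0]},{"delta_pos":[0,0.004,0],"turn":[0,0,0]},{"delta_pos":[0,0.003,0],"turn":[0,0,0]},{"delta_pos":[0,0.001,0],"turn":[0,0,0]},{"delta_pos":[0,0,0],"turn":[0,0,0]}]}}

```text
time: 23.27
tcp_pos: [590.0, 159.9, 3.1]
orientation: [[0.07, 0.998, 0.002], [0.998, -0.07, 0.0], [0.001, 0.002, -1.0]]
contact_force: [-0.0, -0.8, 5.4]
finger_gap: 0.2
```

Request:
{"op": "servo_tool", "data": {"motion": [{"delta_pos":[0,0,-0.003],"turn":[0,0,0]},{"delta_pos":[0,0,-0.015],"turn":[0,0,0]},{"delta_pos":[0,0,-0.02],"turn":[0,0,0]},{"delta_pos":[0,-0.03,-0.022],"turn":[0,0,0]},{"delta_pos":[0,-0.04,0],"turn":[0,0,0]},{"delta_pos":[0,-0.04,0],"turn":[0,0,0]},{"delta_pos":[0,-0.04,0],"turn":[0,0,0]},{"delta_pos":[0,-0.02,0],"turn":[0,0,0]}]}}

```text
time: 23.93
tcp_pos: [413.3, 170.5, 61.7]
orientation: [[0.069, 0.998, -0.006], [0.998, -0.069, -0.002], [-0.002, -0.006, -1.0]]
contact_force: [-0.5, -0.0, 0.2]
finger_gap: -0.0
```

```bash
python3 - <<'E'
from h import *
look("L2")
analyse("L2",[("small",(586,160),11,50),("large",(568,-36),14,60)],avoid=[(-72,0),(130,190)])
E
```

```text
t 23.93 tcp [413.3 170.5  61.7] F [-0.5 -0.   0.2] gap -0.0
line 571.34 5.06 0.19 267
small brown y 135.875 166.375 w 17.75 off from line at c, at browncentre 0.27 0.63 ang 2.77
large brown y -64.625 -24.625 w 24.125 off from line at c, at browncentre 0.53 0.86 ang 2.89
```

View pics/topL2.png

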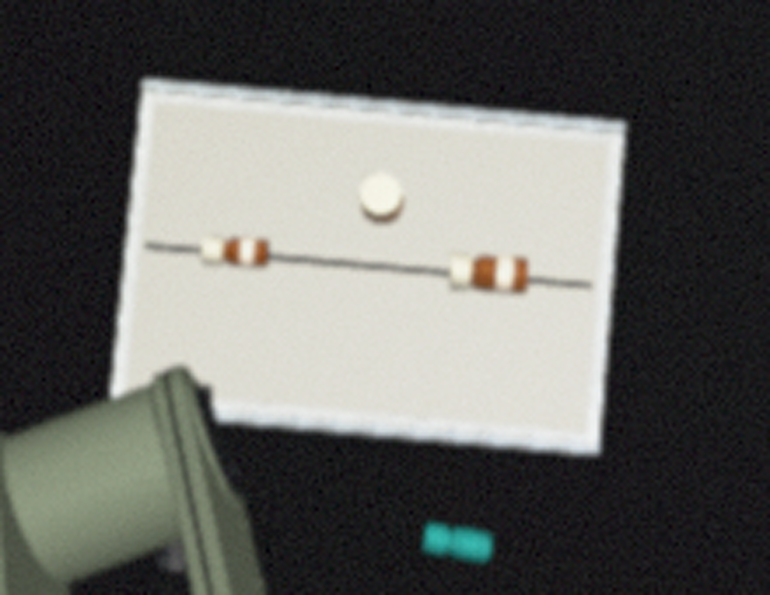

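View pics/sideL2.png

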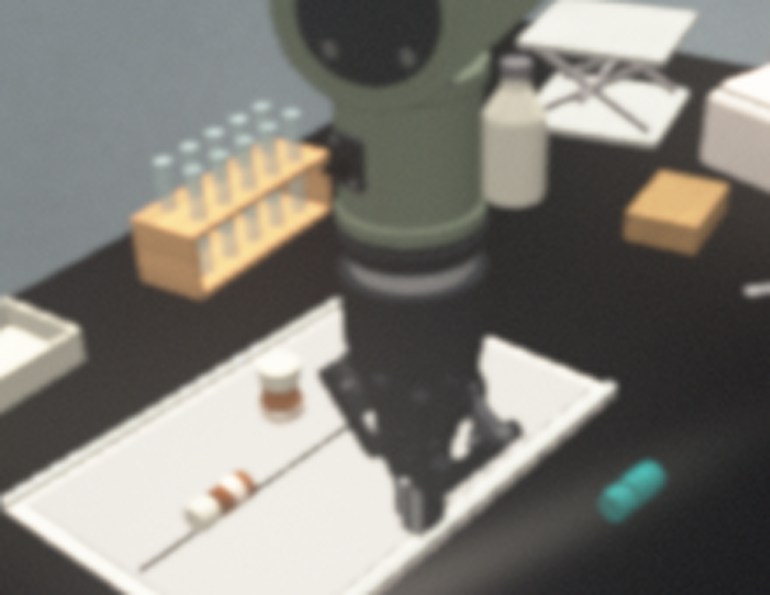

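Both vials are centred on the line: small at (236,251) and large at (488,273) in the enlarged top view, with the line emerging on both sides of each. The jar hasn't moved. Handing in.

```bash
python3 - <<'E'
from h import *
print(env.sign_off()); st()
E
```

```text
the job is handed in; nothing more can be done
None
the job is handed in; nothing more can be done
```

Both vials now rest on the line. I rolled each one over by its top with the shut fingertips, pressing with about 4–7 N, the large in five strokes and the small in four. I handed in about 24 s into the 72 s limit, with the arm lifted and clear.

**Position:** in the last top view the large vial's axis is about 0.5 mm past the line and the small one's about 0.3 mm. These are image measurements, and the camera calibration is only good to about 2 mm.

**Left alone:** the jar is in the same place as in the first picture. I made no separate check of the other bench items, but the arm did not go near them, and every contact reading away from the vials was at noise level.

**Checks that disagreed:**
- **Angle:** the top view puts both vials about 2° off the line's direction. They measured about the same before any rolling. The side view's depth at the start gave about 2° the other way, so some of this is probably measurement error. I did not correct it.
- **Tip height:** the fingertips turned out to be about 27 mm above the nominal TCP height. I found contact by force in 0.5 mm steps instead of relying on the TCP figure.

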